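Show a sample holder to the inspection camera

ROBOT

A 7-joint arm with a two-finger parallel gripper is mounted at the origin on the work surface. World frame = base frame: x ahead of the robot, y to its left, z up, the work surface at z = 0. Lengths are in m, angles in degrees, forces in N, time in s.
With the tool pointing down it reaches from about 0.425 to 0.95 m from the base axis. Payload 4.7 kg.
Tool frame: the origin (TCP) lies on the centre line of the jaws, within the pads' length; the fingertips stand 22 mm ahead of it and the grasp point (between the pads) lies 3 mm ahead of it; y points along the fingers, x is the direction in which the jaws open and shut, and the axes are right-handed (so a half turn about y gives the same grasp; the last joint's range is limited). The gripper opens to 87 mm and grips with 3 to 60 N. Pads are 19 mm wide; open, the fingers measure 117 mm over their backs; the gripper's body (75 mm by 190 mm) begins 51 mm behind the grasp point.
Start: joints at [-64.853, 26.849, -2.785, 87.806, 1.381, 65.374, -4.715], TCP at [0.304, 0.603, 0.245] pointing down, gripper open.
Joint ranges: [-148.3, 148.3], [-19.14, 114.17], [-79.39, 73.82], [5.75, 140.21], [-59.74, 239.74], [12.07, 113.84], [-152.46, 152.46]. Speed limits (degrees/s): [147.25, 147.25, 180, 180, 180, 180, 180].

INTERFACE

Orientations are given as a 3x3 rotation matrix whose columns are the frame's x, y, z axes.
In Python, from bench import * gives the robot as it stands. The module is installed in compiled form; this text tells all that it offers.
- The arm moves only by the shell command python3 -m crank 'ROWS' [FORCE]. ROWS is JSON, a list that holds one entry, the list of rows, each a list of 7 numbers: the shift along the tool's x, y, z in m, then the turn, a rotation vector about the tool's x, y, z in degrees, then the gripper's target within -1 to 1 (shut at 1, half-way at 0, fully open at -1). A call has 1 to 8 rows; each row shifts and turns the commanded pose from where the row before left it, along the tool's axes as they then stand; what a row does not reach is not made up. A row lasts 1/12 s, in which the tool goes at most 41.7 mm and 7.16 degrees, less where a joint would pass 70% of its speed; a pose out of reach is approached as far as the arm can. A call is refused whole if a number of a shift passes 0.0417 or a number of a turn 7.16, either way. A call with a gripper value outside its range is refused whole. The fingers move at their own pace and stop on an object; FORCE is the grip in N (left out, the last holds). Time passes only in rows, so rows that do not move let the fingers close. It gives the time, the measured TCP pose, the force and the opening at its end, in the units of the state.
- read_state(): the state, without advancing time (a new reading comes with each control period).
- get_image(name): name is "scene" or "side" or "wrist"; returns (picture, depth): 420x560x3 uint8, red, green, blue; 420x560 float32, m along the optical axis (not along the pixel's ray), 0 where there is no reading.
- camera_info(name): a dict with "mtx" (3x3 intrinsics, pixels), "position" and "rotation" of the camera in the world. Camera axes: x right, y up, looking along -z (the intrinsics and any distortion apply to the point x, -y, -z); pixel columns grow to the right and rows downward; lengths in m; the calibration is good to about 2 mm. The wrist camera is an equidistant fisheye: a pixel r from the principal point sees the ray r / f radians off the axis. A picture is of the moment at which its call begins: read the wrist's pose just before it. camera_info takes no time and is no camera call; for the wrist camera it gives the pose at the moment of the call.
- close_job(): hands the job in, once; it reports no verdict.
The state is a dict: "clock": time; "joints": joint angles; "qvel": joint speeds; "effort": joint torques, N m; "tcp_pos": TCP position; "tool_rot": TCP orientation; "contact_force": force on the tool from outside, world axes, zero at the start; "torque": the same for the moment, N m; "width": finger opening in m.
Only numpy, scipy, OpenCV 4.12 (cv2) and the standard library are available. Lean on these libraries where they do the work, as an engineer would, in place of code of your own. Each camera call takes 0.05 s, during which the arm holds its last target.

TASK

Pull the analyser's cover down to open it (fully or nearly so), then lift out the one sample holder that has a flat bar-shaped grip and hold it up, still, in front of the inspection camera: its window centred on the lens axis 90 mm from the lens, the ringed front face square to the lens and the holder the right way up as the camera sees it. Leave the cover open and the two round-knobbed holders in their seats, and do not touch the camera or its stand; finish while holding the holder there in the gripper: do not put it down or let go.

Things in the scene. Friction and masses are not known exactly. Their poses are not given: they have to be found in the camera images.
- analyser: White bench analyser, 260 mm wide (y) and deep (x), fixed, placed anew each time. Origin on the bench under the middle of its front edge; x into the machine away from the robot, z up. Sample bay at x 5 to 115 mm, 230 mm wide, side walls up to z 135 mm, housing behind it up to z 145 mm. An L-shaped cover (front and roof, 250 mm wide) closes the bay; shut, its roof is 125 mm deep, top face at z 143 mm.
- seat_mid (a point): Middle of the row of three seat slots, on the slot floor: in the analyser's frame x = 55, y = 0, z = 33 mm; the other slots lie 65 mm to either side along the analyser's y. The slots are 12 mm deep in a black block (60 x 210 mm, top at z 45 mm) on the bay's floor and give the holders 2 mm slack all round.
- cover (a joint): Angle of the cover about its level hinge at the bottom front edge: 0 shut (roof level over the bay), grows as its top is pulled down towards the robot, stop at 1.2 rad (fully down). Starts at 0 to 0.15. Stiff hinge: it stays where it is left; about 3 to 6 N at the bar moves it. Open means above 0.95 rad: the holders can then be reached straight from above.
- cover_hinge (a point): Middle of the cover's hinge axis, which runs along the analyser's y: in the analyser's frame x = -5, y = 0, z = 25 mm.
- cover_bar (a point): Centre of the cover's steel pull bar: round, 10 mm in diameter, 100 mm long along the analyser's y, on a post at each end, its axis 40 mm above the roof. It can be pinched from above, one finger before and one behind it. With the cover shut it lies 15 mm (analyser's +x) and 158 mm (up) from the hinge axis, and it swings about that axis with the cover.
- holder_center (a point): Centre (half-way up) of the wanted holder, upright in any one slot, parallel to the analyser. Bare aluminium, 86 mm high, 60 to 130 g: plate 14 mm thick (x), 44 wide (y), 46 high, and on it the flat bar grip 10 mm thick (x), 34 wide (y), 40 high (3 to 43 mm above this centre). z up through the grip; -x is the front, with a window in a 30 mm black ring, facing the robot side; +x the plain back.
- holder_window (a point): Centre of the wanted holder's window, on the front of the ring: 9 mm in -x and 15 mm in -z from holder_center. Axes as the holder's.
- holder_sight (a point): Imaginary point 90 mm straight out in front of the wanted holder's window (its -x); it falls on the camera's lens when the holder is properly presented.
- spare_a_center (a point): Centre of another aluminium holder, same size (14 x 44 mm plate, 86 mm high) and same window, but its grip is a round upright knob of 16 mm diameter. It stands in another slot and stays there.
- spare_b_center (a point): Centre of the second round-knobbed holder, like spare_a. It stays in its slot.
- stand: Camera stand fixed on the bench on the robot's right: 120 mm square steel base, post 40 mm behind its origin, on top the camera head (70 x 50 x 50 mm, lens barrel 40 mm in diameter); about 290 mm high. Origin on the bench; the camera looks along its +x.
- camera_lens (a point): Middle of the camera's lens, the front end of the barrel, about 230 mm above the bench. Axes: x is the lens axis, the way the camera looks (20 degrees below level, roughly to the robot's left); y is to the left of the view; z is up in the picture.
- camera_focus (a point): The point on the lens axis 90 mm ahead of the lens, in the air about 210 mm above the bench. Axes as camera_lens. The window's centre belongs here, with the holder's x, y, z axes parallel to these axes (front looking back at the lens, grip end up in the picture).

How it is judged:
By the outcome, as a careful person would: the job done as asked, in the order asked, and still so for the second after the job is handed in, while the arm keeps its last pose, push and grip.
It also fails if it takes over 54 s, if anything falls off the work surface, if the arm or the gripper's body presses on something with over 40 N, if the wrist force passes 120 N, or if a joint passes its speed limit or range.

## Working session

There is one attempt and no reset: what is moved stays moved. The work goes in short steps, Python scripts to look and compute and a shell command to move; the robot and the scene stay as the last step left them, time stands still between calls to the robot, and variables do not carry over. Pictures are saved under pics/ and viewed, and the job is handed in when it is done.

```bash
mkdir -p pics; cat > h.py <<'E'
from bench import *
import numpy as np, cv2
def snap(n,tag):
    ci=camera_info(n); im,d=get_image(n)
    cv2.imwrite(f'pics/{tag}.png',im[:,:,::-1]); np.savez(f'pics/{tag}.npz',im=im,d=d,mtx=ci['mtx'],p=ci['position'],R=ci['rotation'])
    return im,d,ci
def load(tag):
    return np.load(f'pics/{tag}.npz')
def ray(L,u,v,fish=False):
    K=L['mtx']; x=(u-K[0,2])/K[0,0]; y=(v-K[1,2])/K[1,1]
    if fish:
        r=np.hypot(x,y); s=np.sin(r)/max(r,1e-9); d=np.array([x*s,-y*s,-np.cos(r)])
    else: d=np.array([x,-y,-1.])
    return L['R']@d
def pt(L,u,v,fish=False):   # by depth (along axis)
    d=ray(L,u,v,fish); z=-(L['R'].T@d)[2]
    return L['p']+d/z*L['d'][int(v),int(u)]
def plane(L,u,v,z,fish=False):
    d=ray(L,u,v,fish); return L['p']+d*(z-L['p'][2])/d[2]
E
python3 - <<'E'
from h import *
s=read_state(); print({k:np.round(v,3) for k,v in s.items()})
for n in ['scene','side','wrist']:
    i,d,c=snap(n,n+'0'); print(n,c)
E
```

```text
{'clock': np.float64(0.0), 'joints': array([-64.852,  26.898,  -2.782,  87.875,   1.381,  65.375,  -4.715]), 'qvel': array([ 0.022, -0.011,  0.138, -0.031,  0.088, -0.076,  0.053]), 'effort': array([-0.0000e+00, -5.0798e+01, -8.1000e-02, -2.3616e+01, -6.1000e-02,
        3.8000e-02,  0.0000e+00]), 'tcp_pos': array([0.304, 0.602, 0.243]), 'tool_rot': array([[ 0.451, -0.001, -0.893],
       [ 0.893, -0.002,  0.451],
       [-0.002, -1.   , -0.   ]]), 'contact_force': array([-1.105,  0.513, -0.876]), 'torque': array([0.02 , 0.019, 0.013]), 'width': np.float64(0.087)}
scene {'mtx': array([[421.90781698,   0.        , 290.09178838],
       [  0.        , 421.90781698, 209.86816791],
       [  0.        ,   0.        ,   1.        ]]), 'position': array([ 1.10328432, -0.07154954,  0.8466054 ]), 'rotation': array([[-0.07873078, -0.79978827,  0.59509679],
       [ 0.99672886, -0.07408123,  0.03230388],
       [ 0.01824924,  0.59569346,  0.80300452]])}
side {'mtx': array([[418.36337739,   0.        , 279.38528981],
       [  0.        , 418.36337739, 212.59148302],
       [  0.        ,   0.        ,   1.        ]]), 'position': array([0.51283665, 0.59138375, 0.67138157]), 'rotation': array([[-0.99528526,  0.06482834, -0.07214254],
       [-0.09657456, -0.59353296,  0.79899435],
       [ 0.0089785 ,  0.80219443,  0.59699537]])}
wrist {'mtx': array([[325.1922621 ,   0.        , 273.50161407],
       [  0.        , 325.1922621 , 217.81746108],
       [  0.        ,   0.        ,   1.        ]]), 'position': array([0.23265366, 0.63699748, 0.38392612]), 'rotation': array([[ 0.45103904, -0.85490849, -0.25631085],
       [ 0.89250039,  0.43119607,  0.13233672],
       [-0.00261555, -0.28844656,  0.95749242]])}
```

View pics/scene0.png

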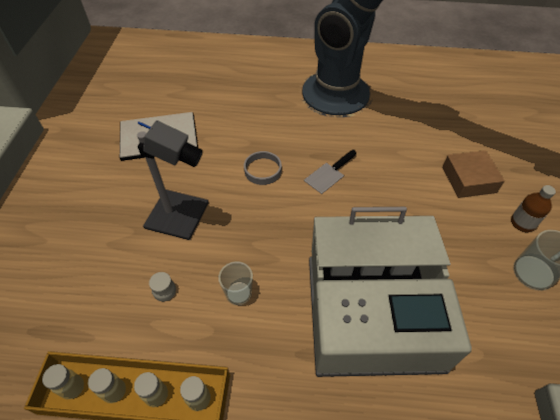

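View pics/side0.png

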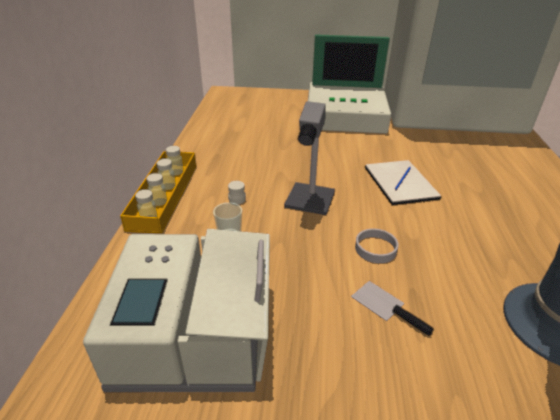

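View pics/wrist0.png

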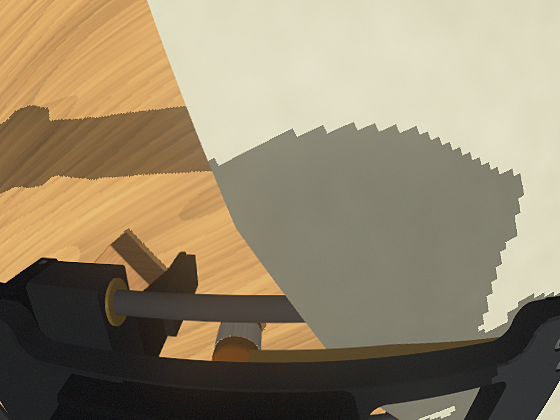

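```bash
python3 - <<'E'
from h import *
for t in ['scene0','side0']:
    L=load(t); K=L['mtx']; d=L['d']
    v,u=np.mgrid[:420,:560]
    P=np.stack([(u-K[0,2])/K[0,0]*d,-(v-K[1,2])/K[1,1]*d,-d],-1)@L['R'].T+L['p']
    P[d==0]=np.nan
    np.save('pics/P_'+t+'.npy',P)
    m=(P[...,2]>.138)&(P[...,2]<.151)&(P[...,0]>.4)&(P[...,1]>0)
    n,lab,st,c=cv2.connectedComponentsWithStats(m.astype(np.uint8))
    k=1+np.argmax(st[1:,4]); q=P[lab==k]
    r=cv2.minAreaRect((q[:,:2]*1000).astype(np.float32)); print(t,st[k],r,np.median(q[:,2])); print(cv2.boxPoints(r))
    b=P[(d>0)&(abs(P[...,2])<.01)]; print('bench z',np.median(b[:,2]))
L=load('scene0')
for u,v in [(353,208),(404,210),(353,214),(404,214),(378,208)]: print(u,v,pt(L,u,v))
im=cv2.imread('pics/scene0.png'); cv2.imwrite('pics/z1.png',cv2.resize(im[190:380,290:480],None,fx=3.1,fy=3.1,interpolation=2))
cv2.imwrite('pics/z2.png',cv2.resize(im[110:250,110:250],None,fx=4,fy=4,interpolation=2))
im=cv2.imread('pics/side0.png')
cv2.imwrite('pics/z3.png',cv2.resize(im[80:220,250:390],None,fx=4,fy=4,interpolation=2))
E
```

```text
scene0 [ 337  278  135   75 8062] ((788.7306518554688, 109.23710632324219), (135.82334899902344, 229.31982421875), 5.570920467376709) 0.14014576327644446
[[710.0088    216.76276  ]
 [732.2706    -11.473963 ]
 [867.4525      1.7114563]
 [845.1907    229.94818  ]]
bench z -0.0005440371868724592
side0 [  84  241  110  101 6132] ((786.1995849609375, 110.59562683105469), (133.89292907714844, 231.31448364257812), 5.691107273101807) 0.13946953605392248
[[708.1139    219.04404  ]
 [731.05225   -11.130306 ]
 [864.2853      2.1472168]
 [841.3469    232.32156  ]]
bench z -0.0015513657934439484
353 208 [0.59848139 0.02437363 0.18692495]
404 210 [0.59284308 0.12465563 0.18524397]
353 214 [0.60288158 0.02622312 0.17318136]
404 214 [0.59386481 0.12729081 0.1736154 ]
378 208 [0.59587359 0.07286307 0.18943878]
```

View pics/z1.png

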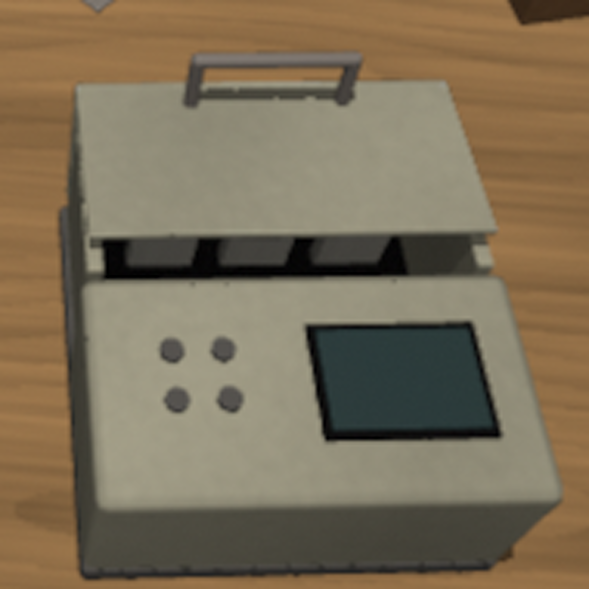

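View pics/z2.png

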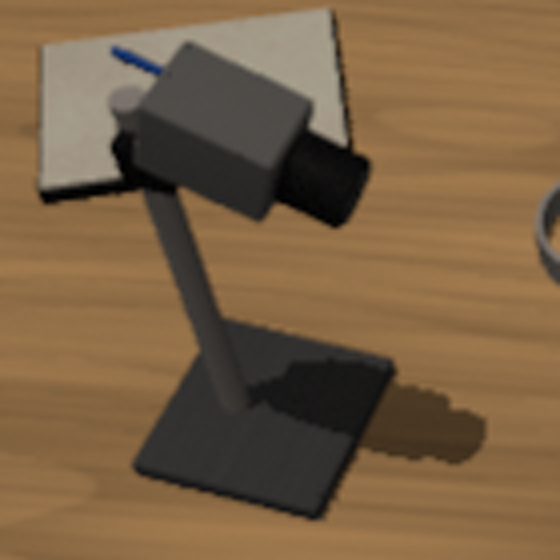

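View pics/z3.png

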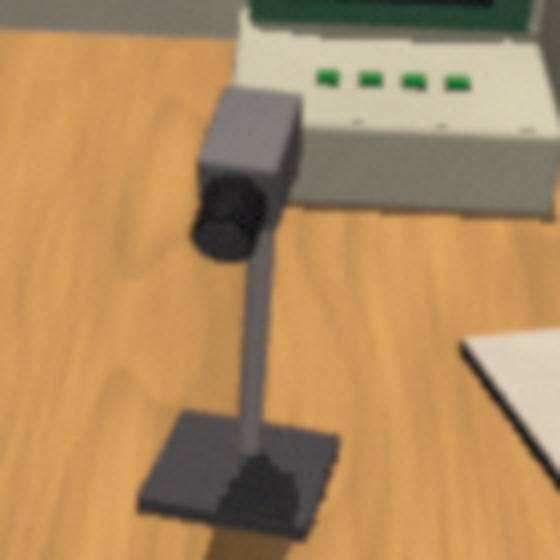

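```bash
python3 - <<'E'
from h import *
L=load('scene0')
for u,v in [(317.5,281),(451.5,280),(323.5,352.5),(470.5,348.5)]: print(u,v,plane(L,u,v,.145)*1000, pt(L,u,v+ (3 if v<300 else -3))*1000)
for u,v in [(317,375),(449,373)]: print('base',u,v,plane(L,u,v,0.0)*1000)
P=np.load('pics/P_scene0.npy')
for u in (340,380,420): print(np.round(P[275:360:6,u,:]*1000))
print(np.round(P[300,310:480:5,:]*1000))
E
```

```text
317.5 281 [741.40420915 -36.60656955 145.        ] [743.19367215 -35.93656881 136.51441192]
451.5 280 [717.40282977 211.6867922  145.        ] [720.08034355 213.42369106 138.38934531]
323.5 352.5 [871.76815867 -21.41649998 145.        ] [863.9792676  -20.97973767 136.65813964]
470.5 348.5 [844.17261689 224.57413564 145.        ] [836.19728839 228.63942977 137.51518304]
base 317 375 [868.45243388 -22.25798623   0.        ]
base 449 373 [843.05705995 235.06359466   0.        ]
[[670.  16.  43.]
 [735.   5. 139.]
 [748.   5. 141.]
 [757.   6. 136.]
 [772.   6. 141.]
 [783.   6. 141.]
 [794.   6. 139.]
 [806.   6. 141.]
 [816.   6. 140.]
 [827.   6. 139.]
 [838.   6. 140.]
 [848.   6. 139.]
 [858.   6. 139.]
 [868.   7. 137.]
 [868.  10. 107.]]
[[665. 100.  46.]
 [729.  80. 140.]
 [740.  80. 138.]
 [753.  79. 139.]
 [765.  78. 141.]
 [776.  78. 138.]
 [788.  77. 139.]
 [800.  76. 142.]
 [810.  76. 138.]
 [821.  75. 139.]
 [832.  75. 140.]
 [842.  75. 139.]
 [853.  74. 140.]
 [861.  75. 134.]
 [861.  80. 104.]]
[[656. 186.  44.]
 [722. 154. 140.]
 [733. 154. 138.]
 [746. 152. 139.]
 [760. 149. 144.]
 [772. 148. 143.]
 [784. 147. 144.]
 [796. 145. 146.]
 [806. 145. 144.]
 [816. 144. 142.]
 [826. 144. 139.]
 [837. 142. 140.]
 [847. 142. 139.]
 [855. 143. 132.]
 [854. 151.  99.]]
[[712. -44.  -2.]
 [ nan  nan  nan]
 [776. -30. 139.]
 [ nan  nan  nan]
 [774. -12. 139.]
 [775.  -4. 142.]
 [772.   6. 138.]
 [773.  14. 142.]
 [772.  24. 141.]
 [771.  33. 140.]
 [772.  41. 144.]
 [770.  50. 142.]
 [769.  60. 141.]
 [768.  69. 141.]
 [766.  78. 139.]
 [766.  87. 139.]
 [767.  95. 143.]
 [767. 104. 144.]
 [766. 113. 145.]
 [765. 122. 143.]
 [764. 131. 144.]
 [764. 140. 145.]
 [763. 149. 146.]
 [762. 158. 144.]
 [760. 168. 142.]
 [761. 176. 146.]
 [759. 185. 144.]
 [757. 196. 141.]
 [756. 205. 141.]
 [755. 214. 139.]
 [684. 282.  -1.]
 [683. 294.  -3.]
 [684. 303.   2.]
 [681. 315.  -2.]]
```

```bash
python3 - <<'E'
from h import *
x=np.array([.9951,.0985,0]);y=np.array([-.0985,.9951,0]);n=None
for t,box in [('scene0',(322,222,440,262)),('side0',(200,245,250,320))]:
    P=np.load(f'pics/P_{t}.npy')[box[1]:box[3],box[0]:box[2]].reshape(-1,3); P=P[~np.isnan(P[:,0])]
    P=P[(P[:,2]>.12)&(P[:,2]<.17)]
    for i in range(3):
        A=np.c_[P[:,:2],np.ones(len(P))]; s=np.linalg.lstsq(A,P[:,2],rcond=None)[0]; r=A@s-P[:,2]; P=P[abs(r)<.004]
    print(t,len(P),s,'slope along x,y local',s[:2]@x[:2],s[:2]@y[:2],r.std())
im=cv2.imread('pics/side0.png'); cv2.imwrite('pics/z4.png',cv2.resize(im[220:390,90:290],None,fx=3.5,fy=3.5,interpolation=2))
E
```

```text
scene0 4680 [0.1117666  0.01189787 0.07574705] slope along x,y local 0.11239088565606062 0.0008305613895211413 0.0011269654653721349
side0 3696 [0.1104406  0.0134992  0.07575494] slope along x,y local 0.11122911533539045 0.002554659111112817 0.0009018968297056403
```

View pics/z4.png

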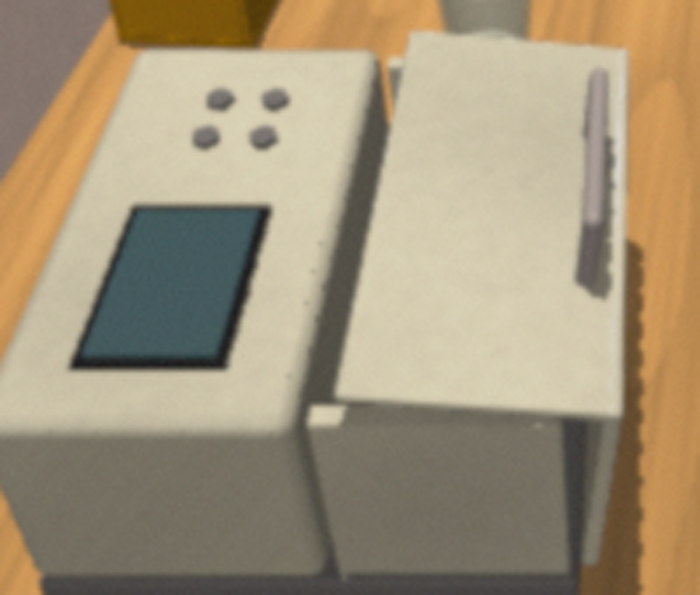

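```bash
python3 - <<'E'
from h import *
for t,uv in [('scene0',[(352.5,210),(405.3,210)]),('side0',[(261.2,240),(259.2,283.5)])]:
    L=load(t); 
    q=[plane(L,u,v,.1837)*1000 for u,v in uv]; print(t,q,np.mean(q,0),np.linalg.norm(q[0]-q[1]),np.degrees(np.arctan2(*(np.array([-1,1])*(q[1]-q[0])[:2]))))
# side edge corners base z? housing rear top side
L=load('side0')
for u,v in [(128,235.5),(197,235),(90,342),(171,344)]: print(plane(L,u,v,.145)*1000)
for u,v in [(103,387),(187,386),(255,386)]: print('base',plane(L,u,v,.0)*1000)
E
```

```text
scene0 [array([601.03365573,  23.81255402, 183.7       ]), array([591.4139247 , 127.67810699, 183.7       ])] [596.22379022  75.74533051 183.7       ] 104.310077743639 5.2914760195725465
side0 [array([596.24396691,  24.18656927, 183.7       ]), array([585.43470578, 130.07207049, 183.7       ])] [590.83933634  77.12931988 183.7       ] 106.43579987524869 5.82881519818302
[863.17829185  -6.39843079 145.        ]
[729.92850355 -22.31764215 145.        ]
[824.40076654 237.01965521 145.        ]
[704.28986407 228.08529118 145.        ]
base [846.47127122 224.64873681   0.        ]
base [ 7.03880359e+02  2.08185485e+02 -1.11022302e-13]
base [587.39734426 196.25251462   0.        ]
```

```bash
python3 - <<'E'
from h import *
def tri(obs):
    A=np.zeros((3,3));b=np.zeros(3);rs=[]
    for t,u,v in obs:
        L=load(t);d=ray(L,u,v);d/=np.linalg.norm(d);M=np.eye(3)-np.outer(d,d);A+=M;b+=M@L['p'];rs.append((M,L['p']))
    X=np.linalg.solve(A,b); return X*1000,[np.linalg.norm(M@(X-p))*1000 for M,p in rs]
print('lens',tri([('scene0',196.3,158.2),('side0',306.5,138.5)]))
L=load('scene0');q=[]
for u,v in [(135,468),(318,517),(393,365),(220,320)]:
    q.append(plane(L,110+u/4,110+v/4,.008)*1000); print(q[-1])
q=np.array(q); print([np.linalg.norm(q[i]-q[i-1]) for i in range(4)],q.mean(0))
print([np.degrees(np.arctan2(*(q[i]-q[i-1])[1::-1])) for i in range(4)])
L=load('side0');q=[]
for u,v in [(138,505),(305,538),(340,437),(182,410)]:
    q.append(plane(L,250+u/4,80+v/4,.0)*1000 if v>500 else plane(L,250+u/4,80+v/4,.01)*1000); print(q[-1])
q=np.array(q); print([np.linalg.norm(q[i]-q[i-1]) for i in range(4)],q.mean(0))
print([np.degrees(np.arctan2(*(q[i]-q[i-1])[1::-1])) for i in range(4)])
# head top
P=np.load('pics/P_scene0.npy')
for t in ['scene0','side0']:
    P=np.load(f'pics/P_{t}.npy'); m=(P[...,2]>.2)&(P[...,1]<0)&(P[...,1]>-.45)&(P[...,0]>.2)&(P[...,0]<.6)
    q=P[m]*1000; print(t,len(q),q.min(0),q.max(0)); c,e,V=None,None,None
im=cv2.imread('pics/scene0.png'); cv2.imwrite('pics/z5.png',cv2.resize(im[115:175,130:210],None,fx=9,fy=9,interpolation=2))
im=cv2.imread('pics/side0.png'); cv2.imwrite('pics/z6.png',cv2.resize(im[95:155,285:335],None,fx=10,fy=10,interpolation=2))
E
```

```text
lens (array([ 532.35946289, -293.96117997,  228.21678295]), [np.float64(1.487459570595474), np.float64(1.4874595705952507)])
[ 564.70765824 -448.85465654    8.        ]
[ 588.93341781 -333.14318486    8.        ]
[ 473.92994765 -311.36024096    8.        ]
[ 448.3838731  -427.59038205    8.        ]
[np.float64(118.251394743375), np.float64(118.22026943721913), np.float64(117.04825839316221), np.float64(119.00440169496301)] [ 518.9887242  -380.23711611    8.        ]
[np.float64(-10.35942753835232), np.float64(78.17515335646922), np.float64(169.27459742007994), np.float64(-102.39587170766045)]
[ 582.82774532 -337.70593553    0.        ]
[ 468.45004151 -312.27034947    0.        ]
[ 444.96629958 -422.74734178   10.        ]
[ 560.04398066 -446.0686571    10.        ]
[np.float64(111.18263964144822), np.float64(117.17178913306981), np.float64(113.38717725741294), np.float64(117.41701933982127)] [ 514.07201677 -379.69807097    5.        ]
[np.float64(78.12624820966107), np.float64(167.4624480185554), np.float64(-102.00056184690814), np.float64(-11.456245562044446)]
scene0 1874 [ 495.44181979 -410.52553367  200.581881  ] [ 555.67281007 -280.43734418  290.39838386]
side0 949 [ 490.50676037 -397.50382162  210.6668542 ] [ 553.458966   -278.17653167  288.37991812]
```

View pics/z5.png

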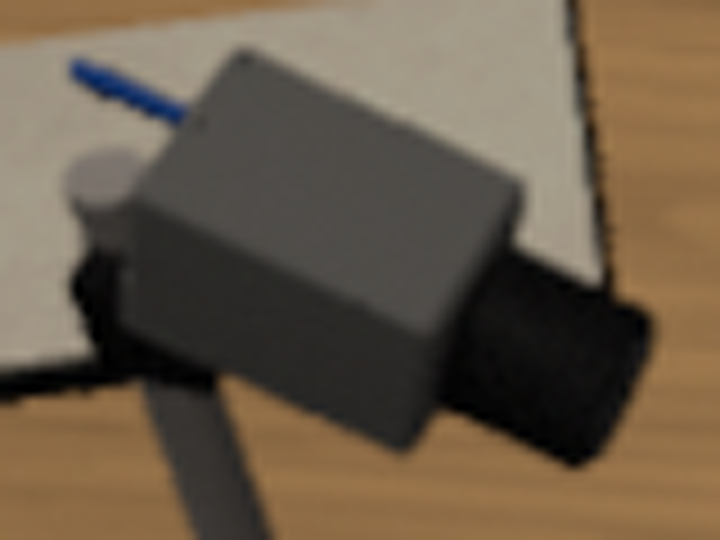

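View pics/z6.png

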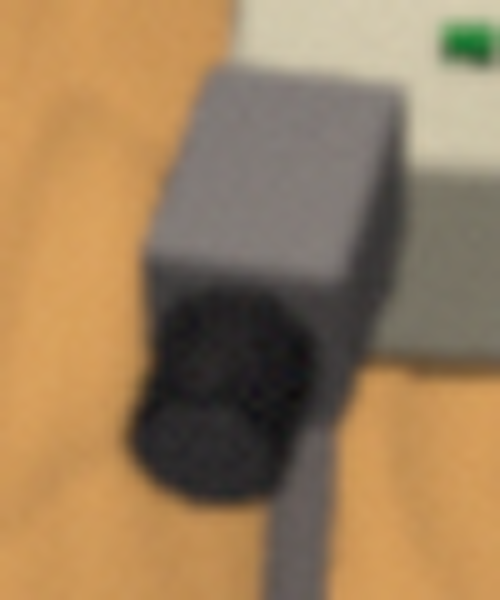

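```bash
python3 -m crank '[[[0,-0.004,0,0,7.1,0,-1],[0,-0.004,0,0,7.1,0,-1],[0,-0.004,0,0,7.1,0,-1],[0,-0.004,0,0,7.1,0,-1],[0,-0.004,0,0,7.1,0,-1],[0,-0.004,0,0,7.1,0,-1],[0,-0.004,0,0,7.1,0,-1],[0,-0.004,0,0,7.1,0,-1]]]'
cat >> h.py <<'E'
def xyz(t): return None
def togo(p,R=None):
    "shift in tool axes (mm) and rotvec (deg, tool axes) to reach tcp p / R"
    from scipy.spatial.transform import Rotation as Ro
    s=read_state();T=s['tool_rot']; d=T.T@(np.array(p)-s['tcp_pos'])*1000
    r=Ro.from_matrix(T.T@R).as_rotvec(degrees=True) if R is not None else None
    print('clock',round(float(s['clock']),2),'tcp',np.round(s['tcp_pos']*1000,1),'shift mm',np.round(d,1),'turn',None if r is None else np.round(r,2),'F',np.round(s['contact_force'],1),'w',round(float(s['width'])*1000,1),'q',np.round(s['joints'],1))
def Rdown(yaw,tilt=0):
    "tool x at yaw, tool y down; tilt>0: fingers swing toward +x(tool)"
    a,b=np.radians([yaw,tilt]); h=np.array([np.cos(a),np.sin(a),0]);z=np.array([0,0,1.])
    X=np.cos(b)*h+np.sin(b)*z; Y=np.sin(b)*h-np.cos(b)*z
    return np.c_[X,Y,np.cross(X,Y)]
E
python3 - <<'E'
from h import *
togo([.594,.0765,.26],Rdown(5.8))
E
```

```text
clock: 0.82
tcp_pos: [0.3042, 0.6023, 0.2763]
tool_rot: [[0.994, -0.0, -0.105], [0.105, -0.001, 0.994], [-0.0, -1.0, -0.001]]
contact_force: [-0.2, -0.8, -0.2]
width: 0.0868
clock 0.82 tcp [304.2 602.3 276.3] shift mm [ 232.8   16.6 -553.4] turn [ 0.04  0.25 -0.03] F [-0.2 -0.8 -0.2] w 86.8 q [-73.3  25.5   9.5  86.2  -4.4  68.7 -57.1]
```

```bash
python3 -m crank '[[[0.0145,0.0005,-0.0345,0,0,0,-1],[0.0145,0.0005,-0.0345,0,0,0,-1],[0.0145,0.0005,-0.0345,0,0,0,-1],[0.0145,0.0005,-0.0345,0,0,0,-1],[0.0145,0.0005,-0.0345,0,0,0,-1],[0.0145,0.0005,-0.0345,0,0,0,-1],[0.0145,0.0005,-0.0345,0,0,0,-1],[0.0145,0.0005,-0.0345,0,0,0,-1]]]'
python3 -m crank '[[[0.0145,0.0005,-0.0345,0,0,0,-1],[0.0145,0.0005,-0.0345,0,0,0,-1],[0.0145,0.0005,-0.0345,0,0,0,-1],[0.0145,0.0005,-0.0345,0,0,0,-1],[0.0145,0.0005,-0.0345,0,0,0,-1],[0.0145,0.0005,-0.0345,0,0,0,-1],[0.0145,0.0005,-0.0345,0,0,0,-1],[0,0,0,0,0,0,-1]]]'
python3 - <<'E'
from h import *
togo([.594,.0765,.26],Rdown(5.8))
i,d,c=snap('wrist','wrist1');print(c['position'],c['rotation'])
E
```

```text
clock: 1.48
tcp_pos: [0.4508, 0.3393, 0.2724]
tool_rot: [[0.994, -0.0, -0.112], [0.112, 0.0, 0.994], [-0.0, -1.0, 0.0]]
contact_force: [-0.2, -0.5, 0.5]
width: 0.0873
clock: 2.15
tcp_pos: [0.581, 0.1028, 0.2692]
tool_rot: [[0.995, 0.003, -0.099], [0.099, -0.005, 0.995], [0.002, -1.0, -0.006]]
contact_force: [-0.2, -1.5, -0.0]
width: 0.0871
clock 2.15 tcp [581.  102.8 269.2] shift mm [ 10.3   9.4 -27.4] turn [ 0.32 -0.12  0.11] F [-0.2 -1.5 -0. ] w 87.1 q [-31.9  18.2  22.7  99.3  -7.3  64.   -1.4]
[0.57224983 0.18164287 0.40908677] [[ 9.95109282e-01 -9.41573470e-02 -2.98648748e-02]
 [ 9.87770032e-02  9.50919934e-01  2.93247987e-01]
 [ 7.87652305e-04 -2.94763757e-01  9.55569834e-01]]
```

View pics/wrist1.png

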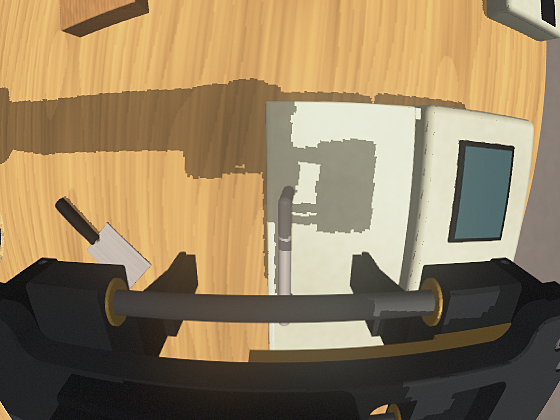

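```bash
python3 - <<'E'
from h import *
L=load('wrist1')
for u,v in [(286,193),(286,240),(285,275),(285,318)]: print('bar',u,v,plane(L,u,v,.1837,True)*1000, pt(L,u,v,True)*1000)
for u,v,z in [(267,102,.145),(415,108,.155),(428,108,.145),(530,122,.145)]: print(u,v,plane(L,u,v,z,True)*1000)
im=cv2.imread('pics/wrist1.png'); cv2.imwrite('pics/z7.png',cv2.resize(im[160:340,220:400],None,fx=3.2,fy=3.2,interpolation=2))
E
```

```text
bar 286 193 [586.30659142 131.70871821 183.7       ] [587.0561411  129.04607655 171.68168929]
bar 286 240 [590.23106845  96.23838585 183.7       ] [589.86554768  97.97447909 188.28163797]
bar 285 275 [592.75584617  67.15955031 183.7       ] [592.30963718  69.65069617 188.60439392]
bar 285 318 [597.41121987  26.70682967 183.7       ] [580.49276172 130.88543589 335.24949608]
267 102 [565.81598094 196.14430314 145.        ]
415 108 [685.98373992 208.51779475 155.        ]
428 108 [703.00358849 212.0792602  145.        ]
530 122 [828.15534026 226.83104346 145.        ]
```

View pics/z7.png

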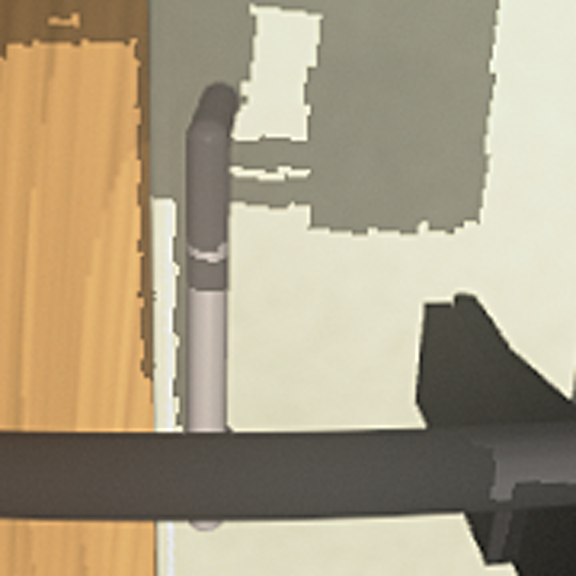

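```bash
python3 - <<'E'
from h import *
togo([.592,.076,.187],Rdown(5.8))
E
python3 -m crank '[[[0.004,0,-0.0135,0,0,0,-1],[0.004,0,-0.0135,0,0,0,-1],[0,0.016,0,0,0,0,-1],[0,0.018,0,0,0,0,-1],[0,0.018,0,0,0,0,-1],[0,0.018,0,0,0,0,-1],[0,0.010,0,0,0,0,-1],[0,0,0,0,0,0,-1]]]' 20
python3 - <<'E'
from h import *
togo([.592,.076,.187],Rdown(5.8))
E
```

```text
clock 2.2 tcp [579.5 107.  268.9] shift mm [  9.2  82.  -31.9] turn [0.14 0.09 0.02] F [-0.3 -0.4 -0.3] w 86.6 q [-32.1  18.2  22.4  99.3  -7.4  64.   -1.5]
clock: 2.87
tcp_pos: [0.5871, 0.0875, 0.1865]
tool_rot: [[0.994, -0.005, -0.113], [0.113, -0.001, 0.994], [-0.005, -1.0, -0.0]]
contact_force: [-0.2, -0.7, -0.6]
width: 0.0873
clock 2.87 tcp [587.1  87.5 186.5] shift mm [  3.5  -0.5 -12. ] turn [ 0.01  0.68 -0.3 ] F [-0.2 -0.7 -0.6] w 87.3 q [-28.8  23.4  21.5 103.7 -10.2  55.1   3.4]
```

```bash
python3 -m crank '[[[0.003,0,-0.006,0,0.4,0,-1],[0,0,-0.005,0,0,0,-1],[0,0,0,0,0,0,0.5],[0,0,0,0,0,0,1],[0,0,0,0,0,0,1],[0,0,0,0,0,0,1],[0,0,0,0,0,0,1],[0,0,0,0,0,0,1]]]' 25
python3 - <<'E'
from h import *
togo([.592,.076,.187],Rdown(5.8))
E
```

```text
clock: 3.53
tcp_pos: [0.5933, 0.0762, 0.1892]
tool_rot: [[0.994, 0.0, -0.105], [0.105, 0.0, 0.994], [0.0, -1.0, 0.0]]
contact_force: [-0.1, -0.2, 0.4]
width: 0.055
clock 3.53 tcp [593.3  76.2 189.2] shift mm [-1.3  2.2 -0. ] turn [-0.01  0.22  0.01] F [-0.1 -0.2  0.4] w 55.0 q [-27.8  23.5  21.8 103.2 -10.4  55.2   4.3]
```

```bash
python3 -m crank '[[[0,0.0015,0,0,0,0,1],[0,0,0,0,0,0,1],[0,0,0,0,0,0,1],[0,0,0,0,0,0,1],[0,0,0,0,0,0,1],[0,0,0,0,0,0,1],[0,0,0,0,0,0,1],[0,0,0,0,0,0,1]]]' 25
python3 - <<'E'
from h import *
togo([.592,.076,.187],Rdown(5.8))
E
```

```text
clock: 4.2
tcp_pos: [0.5931, 0.0759, 0.1875]
tool_rot: [[0.995, -0.001, -0.104], [0.104, 0.0, 0.995], [-0.001, -1.0, 0.0]]
contact_force: [-1.6, 0.1, 0.9]
width: 0.009
clock 4.2 tcp [593.1  75.9 187.5] shift mm [-1.   0.5  0.2] turn [-0.01  0.2  -0.03] F [-1.6  0.1  0.9] w 9.0 q [-27.8  23.6  21.8 103.3 -10.4  55.1   4.3]
```

```bash
cat > arc.py <<'E'
from h import *
def arc(th0,th1,n,tilt0,tilt1,off=3.0):
    def pose(th,ti):
        c,s=np.cos(th),np.sin(th); g=np.array([15*c-158*s,158*c+15*s]) # local x,z
        t=np.radians(ti); yax=np.array([np.sin(t),-np.cos(t)]); xax=np.array([np.cos(t),np.sin(t)])
        return g-off*yax,xax,yax
    for k in range(n):
        a=pose(th0+(th1-th0)*k/n,tilt0+(tilt1-tilt0)*k/n);b=pose(th0+(th1-th0)*(k+1)/n,tilt0+(tilt1-tilt0)*(k+1)/n)
        d=b[0]-a[0]; print(np.round([d@a[1],d@a[2]],1),'turn z',-round((tilt1-tilt0)/n,2))
E
python3 -c "
from arc import *
arc(.111,1.12,16,0,36)"
```

```text
[-10.1   0.5] turn z -2.25
[-10.1   0.7] turn z -2.25
[-10.1   1. ] turn z -2.25
[-10.1   1.2] turn z -2.25
[-10.    1.4] turn z -2.25
[-10.    1.7] turn z -2.25
[-9.9  1.9] turn z -2.25
[-9.9  2.1] turn z -2.25
[-9.8  2.4] turn z -2.25
[-9.8  2.6] turn z -2.25
[-9.7  2.8] turn z -2.25
[-9.6  3.1] turn z -2.25
[-9.6  3.3] turn z -2.25
[-9.5  3.5] turn z -2.25
[-9.4  3.7] turn z -2.25
[-9.3  3.9] turn z -2.25
```

```bash
python3 -m crank '[[[-0.0101,0.0005,0,0,0,-2.25,1],[-0.0101,0.0007,0,0,0,-2.25,1],[-0.0101,0.001,0,0,0,-2.25,1],[-0.0101,0.0012,0,0,0,-2.25,1]]]' 25
python3 - <<'E'
from h import *
togo([.592,.076,.187],Rdown(6,9))
E
```

```text
clock: 4.53
tcp_pos: [0.5554, 0.072, 0.1827]
tool_rot: [[0.981, 0.163, -0.104], [0.103, 0.017, 0.995], [0.164, -0.986, 0.0]]
contact_force: [4.7, 0.5, -3.6]
width: 0.0091
clock 4.53 tcp [555.4  72.  182.7] shift mm [37.   1.8  0.1] turn [-0.01 -0.01  0.46] F [ 4.7  0.5 -3.6] w 9.1 q [-30.6  16.4  22.2 115.   -8.5  40.6   2.2]
```

```bash
cat > fk.py <<'E'
import numpy as np, itertools
from scipy.optimize import least_squares
from scipy.spatial.transform import Rotation as Ro
def rz(a): return Ro.from_euler('z',a,degrees=True).as_matrix()
def ry(a): return Ro.from_euler('y',a,degrees=True).as_matrix()
def fk(p,sg,q):
    H,a,e1,e2,b,e3,c=p; s1,s3,s5,s7=sg
    X=lambda x,z:np.array([x,0,z])
    R=rz(s1*q[0]);t=np.array([0,0,H])
    R=R@ry(q[1])@rz(s3*q[2]); t=t+R@X(e1,a)
    R=R@ry(q[3]); t=t+R@X(-e2,b)
    R=R@rz(s5*q[4])@ry(q[5]); t=t+R@X(e3,c)
    R=R@rz(s7*q[6]); return t,R
D=[([-64.852,26.898,-2.782,87.875,1.381,65.375,-4.715],[.304,.6025,.244]),
([-73.3,25.5,9.5,86.2,-4.4,68.7,-57.1],[.3042,.6023,.2763]),
([-31.9,18.2,22.7,99.3,-7.3,64.,-1.4],[.581,.1028,.2692]),
([-28.8,23.4,21.5,103.7,-10.2,55.1,3.4],[.5871,.0875,.1865]),
([-27.8,23.5,21.8,103.2,-10.4,55.2,4.3],[.5933,.0762,.1892]),
([-27.8,23.6,21.8,103.3,-10.4,55.1,4.3],[.5931,.0759,.1875]),
([-30.6,16.4,22.2,115.,-8.5,40.6,2.2],[.5554,.072,.1827])]
if __name__=='__main__':
    for sg in itertools.product([1,-1],repeat=4):
        if sg[3]==-1: continue
        f=lambda p:np.concatenate([fk(p,sg,q)[0]-t for q,t in D]+[0.01*(p-np.array([.3,.35,0.03,.03,.35,.03,.25]))])
        r=least_squares(f,[.3,.35,0,0,.35,0,.25]); print(sg,np.round(np.sqrt(np.mean(r.fun[:21]**2))*1000,2),np.round(r.x,3))
E
python3 fk.py
```

```text
(1, 1, 1, 1) 155.87 [-3.064 -4.289  2.078  2.71  -1.331  0.239 -5.039]
(1, 1, -1, 1) 191.41 [ 2.424 -4.605  2.434  1.442 -0.496  0.591 -1.499]
(1, -1, 1, 1) 152.78 [-1.037 -3.121  1.748  1.845 -0.977  0.458 -2.795]
(1, -1, -1, 1) 169.37 [-5.319 -0.609  1.441  3.099 -1.553  1.241 -3.247]
(-1, 1, 1, 1) 48.58 [-0.801  2.506 -0.095  0.098  0.414  0.759  1.182]
(-1, 1, -1, 1) 53.59 [-1.715  1.223 -0.568  0.155  0.171 -0.372 -0.573]
(-1, -1, 1, 1) 12.26 [ 0.119  0.487 -0.002  0.041  0.445 -0.035  0.161]
(-1, -1, -1, 1) 12.74 [ 0.381  0.354  0.017 -0.034  0.481 -0.073  0.21 ]
```

```bash
python3 -c "
from arc import *
arc(.363,.74,6,9,9)"
```

```text
[-9.9  1.4] turn z -0.0
[-9.8  2. ] turn z -0.0
[-9.6  2.6] turn z -0.0
[-9.4  3.2] turn z -0.0
[-9.2  3.8] turn z -0.0
[-8.9  4.4] turn z -0.0
```

```bash
python3 -m crank '[[[-0.0099,0.0014,0,0,0,0,1],[-0.0098,0.002,0,0,0,0,1],[-0.0096,0.0026,0,0,0,0,1],[-0.0094,0.0032,0,0,0,0,1],[-0.0092,0.0038,0,0,0,0,1],[-0.0089,0.0044,0,0,0,0,1]]]' 25
python3 - <<'E'
from h import *
togo([.592,.076,.187],Rdown(6,9))
snap('scene','scene2')
E
```

```text
clock: 5.03
tcp_pos: [0.4999, 0.0663, 0.1553]
tool_rot: [[0.982, 0.156, -0.105], [0.103, 0.017, 0.995], [0.157, -0.988, 0.0]]
contact_force: [0.9, 1.4, 3.0]
width: 0.0089
clock 5.03 tcp [499.9  66.3 155.3] shift mm [ 96.4 -16.8  -0. ] turn [-0.01  0.    0.01] F [0.9 1.4 3. ] w 8.9 q [-31.9  13.7  22.  123.   -7.5  35.5   1. ]
```

View pics/scene2.png

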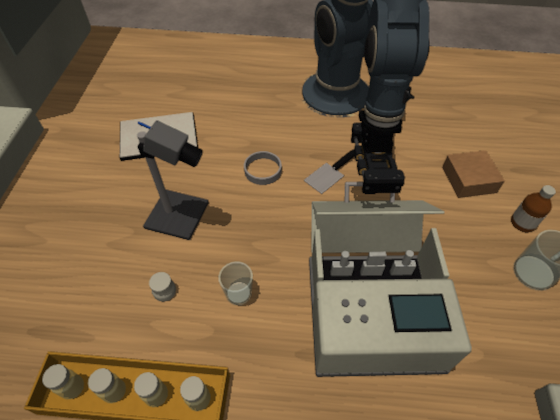

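```bash
python3 -m crank '[[[0,0,0,0,0,0,0.4],[0,0,0,0,0,0,0.4],[0,0,0,0,0,0,0.4],[0,0,0,0,0,0,0.4],[0,-0.012,0,0,0,0,0.4],[0,-0.02,0,0,0,0,0.4],[0,-0.025,0,0,0,0,0.4],[0,-0.025,0,0,0,0,0.4]]]' 25
python3 - <<'E'
from h import *
togo([.645,.08,.25],Rdown(6,0))
E
```

```text
clock: 5.75
tcp_pos: [0.487, 0.0644, 0.2371]
tool_rot: [[0.983, 0.154, -0.104], [0.103, 0.015, 0.995], [0.154, -0.988, -0.001]]
contact_force: [-0.3, 0.3, -0.2]
width: 0.0261
clock 5.75 tcp [487.   64.4 237.1] shift mm [158.9  11.7  -0.9] turn [ 0.05 -0.03  8.88] F [-0.3  0.3 -0.2] w 26.1 q [-34.9   5.6  23.6 119.3  -1.8  46.8  -4.5]
```

```bash
python3 -m crank '[[[0.020,0,0,0,0,3,1],[0.028,0,0,0,0,3,1],[0.030,0,0,0,0,2.9,1],[0.030,0,0,0,0,0,1],[0.030,0,0,0,0,0,1],[0.022,0,0,0,0,0,1],[0,0,0,0,0,0,1],[0,0,0,0,0,0,1]]]' 25
python3 - <<'E'
from h import *
togo([.645,.08,.187],Rdown(6,0))
snap('scene','scene3')
E
```

```text
clock: 6.42
tcp_pos: [0.6466, 0.0813, 0.2434]
tool_rot: [[0.995, -0.0, -0.104], [0.104, -0.001, 0.995], [-0.0, -1.0, -0.001]]
contact_force: [0.8, -0.1, -0.1]
width: 0.0005
clock 6.42 tcp [646.6  81.3 243.4] shift mm [-1.7 56.4 -1.1] turn [ 0.05 -0.01 -0.02] F [ 0.8 -0.1 -0.1] w 0.5 q [-28.   25.7  24.1  92.5 -11.3  64.2   4.9]
```

View pics/scene3.png

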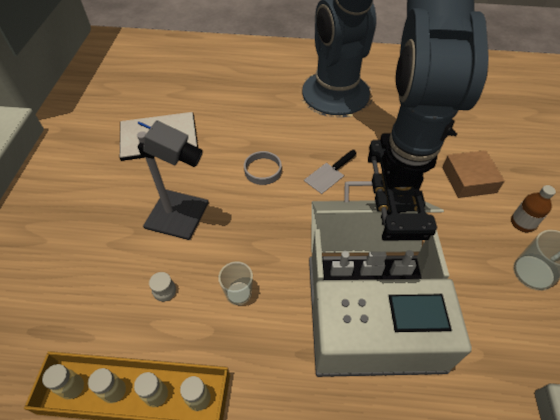

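```bash
python3 -m crank '[[[0,0.02,0,0,0,0,1],[0,0.02,0,0,0,0,1],[0,0.015,0,0,0,0,1],[-0.01,0,0,0,0,0,1],[-0.013,0,0,0,0,0,1],[-0.013,0,0,0,0,0,1],[-0.013,0,0,0,0,0,1],[-0.013,0,0,0,0,0,1]]]' 25
python3 -m crank '[[[-0.010,0,0,0,0,0,1],[-0.01,0,0,0,0,0,1],[-0.008,0,0,0,0,0,1],[-0.006,0,0,0,0,0,1]]]' 25
python3 - <<'E'
from h import *
togo([.546,.07,.187],Rdown(6,0))
E
```

```text
clock: 7.13
tcp_pos: [0.5835, 0.0749, 0.1898]
tool_rot: [[0.995, 0.003, -0.104], [0.104, 0.001, 0.995], [0.003, -1.0, 0.001]]
contact_force: [1.7, 0.4, -0.7]
width: 0.0007
clock: 7.47
tcp_pos: [0.5499, 0.0714, 0.1895]
tool_rot: [[0.995, 0.002, -0.105], [0.105, 0.001, 0.995], [0.002, -1.0, 0.0]]
contact_force: [1.8, -0.6, -0.5]
width: 0.0009
clock 7.47 tcp [549.9  71.4 189.5] shift mm [-4.   2.5 -1. ] turn [-0.02 -0.    0.11] F [ 1.8 -0.6 -0.5] w 0.9 q [-30.7  19.6  23.9 109.1  -9.8  53.1   3.9]
```

```bash
python3 -m crank '[[[-0.005,0,0,0,0,0,1],[-0.004,0,0,0,0,0,1],[-0.003,0,0,0,0,0,1],[0,0,0,0,0,0,1]]]' 25
python3 - <<'E'
from h import *
togo([.546,.07,.187],Rdown(6,0))
snap('side','side4');snap('scene','scene4')
E
```

```text
clock: 7.8
tcp_pos: [0.5426, 0.0707, 0.1898]
tool_rot: [[0.994, 0.012, -0.105], [0.105, 0.001, 0.995], [0.012, -1.0, -0.0]]
contact_force: [9.9, 1.0, -7.9]
width: 0.0002
clock 7.8 tcp [542.6  70.7 189.8] shift mm [ 3.3  2.9 -1. ] turn [0.03 0.01 0.67] F [ 9.9  1.  -7.9] w 0.2 q [-31.2  18.7  24.  110.4  -9.4  52.1   3.4]
```

View pics/side4.png

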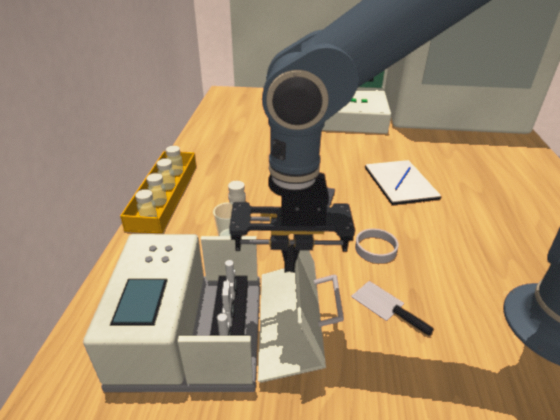

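```bash
python3 -m crank '[[[0.008,0,0,0,0,0,1],[0.015,-0.01,0,0,0,0,1],[0.02,-0.03,0,0,0,0,0.2],[0.02,-0.03,0,0,0,0,0.2],[0.02,-0.02,0,0,0,0,0.2],[0.015,-0.01,0,0,0,0,0.2]]]' 25
python3 - <<'E'
from h import *
togo([.655,.083,.25],Rdown(6,0))
for n in ['side','scene','wrist']: snap(n,n+'5')
im=cv2.imread('pics/scene5.png'); cv2.imwrite('pics/z8.png',cv2.resize(im[170:350,290:470],None,fx=3.2,fy=3.2,interpolation=2))
im=cv2.imread('pics/side5.png'); cv2.imwrite('pics/z9.png',cv2.resize(im[220:400,160:340],None,fx=3.2,fy=3.2,interpolation=2))
E
```

```text
clock: 8.4
tcp_pos: [0.6386, 0.0806, 0.2928]
tool_rot: [[0.994, 0.006, -0.105], [0.105, 0.001, 0.995], [0.006, -1.0, 0.0]]
contact_force: [0.4, 0.4, 0.2]
width: 0.0196
clock 8.4 tcp [638.6  80.6 292.8] shift mm [16.3 42.9  0.6] turn [-0.02  0.01  0.33] F [0.4 0.4 0.2] w 19.6 q [-29.   22.6  25.1  90.4 -10.1  68.8   4. ]
```

View pics/z8.png

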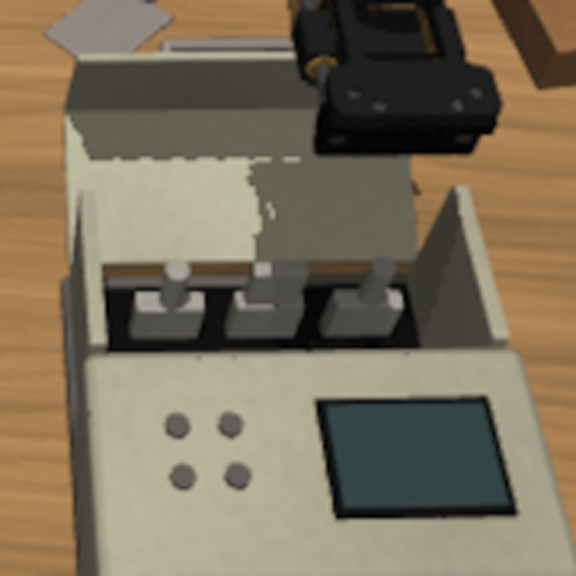

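View pics/z9.png

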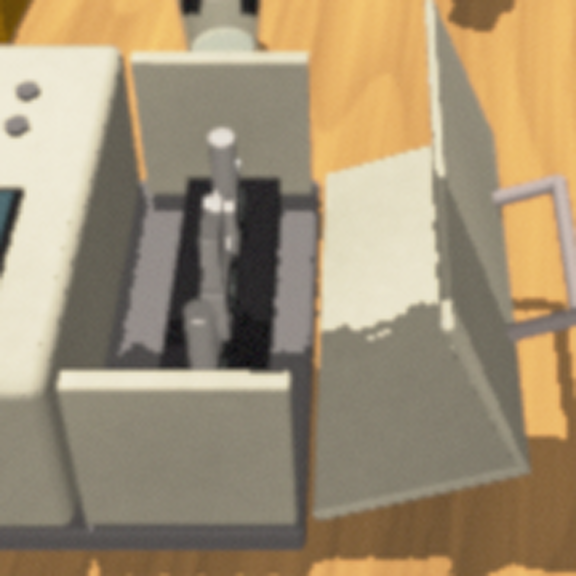

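View pics/wrist5.png

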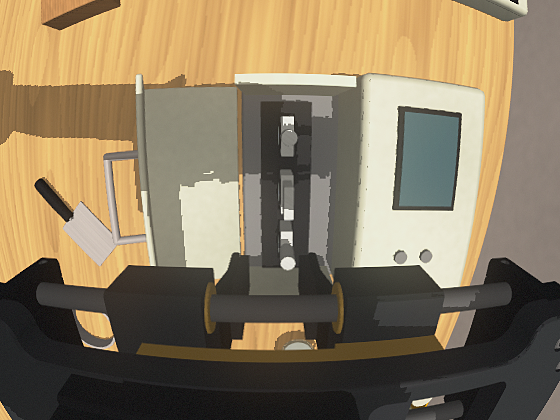

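```bash
python3 - <<'E'
from h import *
im=cv2.imread('pics/wrist5.png'); cv2.imwrite('pics/z10.png',cv2.resize(im[90:280,230:340],None,fx=3.1*1.3,fy=3.1,interpolation=2)); cv2.imwrite('pics/z10.png',cv2.resize(im[150:280,240:340],None,fx=4.5,fy=4.5,interpolation=2))
E
```

```text
(no output)
```

View pics/z10.png

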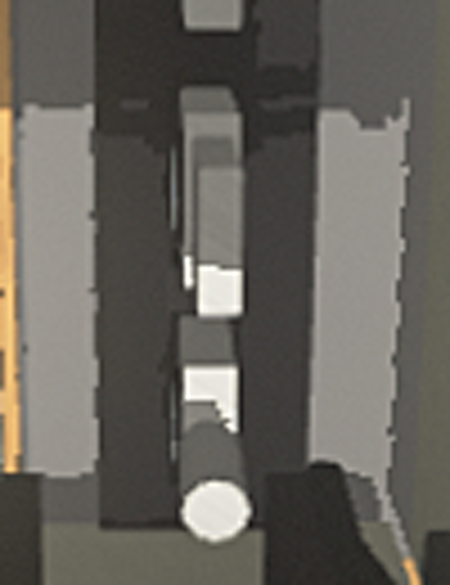

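```bash
python3 - <<'E'
from h import *
L=load('wrist5')
q=[plane(L,240+u/4.5,150+v/4.5,.119,True)*1000 for u,v in [(198,167),(243,167),(243,316),(198,317)]]
for a in q: print(a)
q=np.array(q);print(q.mean(0),np.linalg.norm(q-np.roll(q,1,0),axis=1), np.degrees(np.arctan2((q[0]-q[3])[0],(q[0]-q[3])[1])))
for u,v in [(220,200),(220,290),(215,510)]: print(pt(L,240+u/4.5,150+v/4.5,True)*1000)
k=plane(L,240+215/4.5,150+510/4.5,.119,True)*1000; print('knob',k)
# slot block edges z .045
for v in (200,480): print([plane(L,240+u/4.5,150+v/4.5,.045,True)*1000 for u in (97,315)])
L=load('scene5')
q=[plane(L,290+u/3.2,170+v/3.2,.119)*1000 for u,v in [(250,264),(308,264)]]; print('scene grip',q)
print('knobs scene',[plane(L,290+u/3.2,170+v/3.2,.119)*1000 for u,v in [(178,270),(383,268)]])
L=load('side5'); print('side knobs',[plane(L,160+u/3.2,220+v/3.2,.119)*1000 for u,v in [(221,137),(201,320)]])
E
```

```text
[647.31091315  97.00415336 119.        ]
[657.0727489   98.05107612 119.        ]
[661.18321161  64.30048376 119.        ]
[651.17070005  63.02924356 119.        ]
[654.18439343  80.5962392  119.        ] [34.19345626  9.81781465 33.9999763  10.09289055] -6.4814115909531935
[652.95243046  90.12689238 118.73926283]
[655.31470423  69.84981537 119.20902533]
[660.42240488  17.15969539 120.96667352]
knob [660.6204958   16.26374454 119.        ]
[array([625.44391215,  70.51895089,  45.        ]), array([684.30888054,  76.75452255,  45.        ])]
[array([633.12289533, -11.44562584,  45.        ]), array([695.78406125,  -5.19212463,  45.        ])]
scene grip [array([655.76191649,  63.44922519, 119.        ]), array([652.48873163,  99.84023933, 119.        ])]
knobs scene [array([664.17173138,  18.36813979, 119.        ]), array([651.18661239, 146.73331355, 119.        ])]
side knobs [array([659.27314284,  21.69408845, 119.        ]), array([643.40708924, 156.19244936, 119.        ])]
```

```bash
python3 - <<'E'
from h import *
togo([.6542,.0806,.109],Rdown(6.4,0))
E
python3 -m crank '[[[0.007,0,-0.001,0,-0.4,0,0],[0.0085,0.01,-0.001,0,0,0.3,0],[0,0.03,0,0,0,0,0],[0,0.03,0,0,0,0,0],[0,0.03,0,0,0,0,0],[0,0.02,0,0,0,0,0],[0,0.015,0,0,0,0,0],[0,0,0,0,0,0,0]]]' 25
python3 - <<'E'
from h import *
togo([.6542,.0806,.109],Rdown(6.4,0))
snap('wrist','wrist6')
E
```

```text
clock 8.55 tcp [636.6  80.4 289.4] shift mm [ 17.3 180.5  -1.6] turn [ 0.02 -0.4   0.07] F [-0.2 -0.6 -0.2] w 30.3 q [-29.   22.7  25.   90.8 -10.1  68.7   4. ]
clock: 9.22
tcp_pos: [0.6481, 0.0798, 0.1488]
tool_rot: [[0.994, -0.014, -0.111], [0.111, -0.002, 0.994], [-0.014, -1.0, -0.001]]
contact_force: [-0.3, 0.5, -0.3]
width: 0.0431
clock 9.22 tcp [648.1  79.8 148.8] shift mm [ 6.7 39.8  0.2] turn [ 0.04 -0.01 -0.79] F [-0.3  0.5 -0.3] w 43.1 q [-26.4  31.5  22.5  97.  -14.1  55.2   7.7]
```

View pics/wrist6.png

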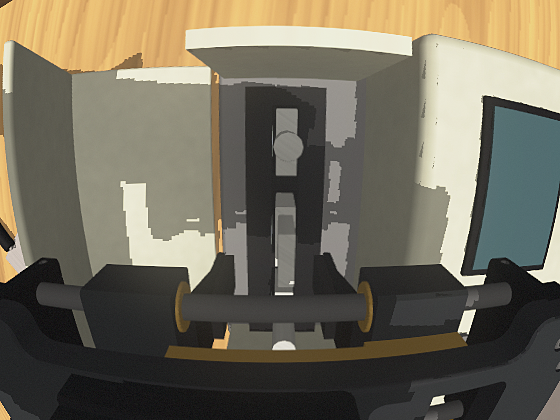

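```bash
python3 -m crank '[[[0.0065,0,0,0,0,-0.7,0],[0,0,0,0,0,0,0],[0,0.015,0,0,0,0,0],[0,0.015,0,0,0,0,0],[0,0.01,0,0,0,0,0],[0,0,0,0,0,0,0]]]' 25
python3 - <<'E'
from h import *
togo([.6542,.0806,.109],Rdown(6.4,0))
E
```

```text
clock: 9.77
tcp_pos: [0.6574, 0.081, 0.1131]
tool_rot: [[0.994, 0.006, -0.112], [0.112, 0.001, 0.994], [0.006, -1.0, 0.0]]
contact_force: [0.2, -0.1, 0.2]
width: 0.0435
clock 9.77 tcp [657.4  81.  113.1] shift mm [-3.2  4.1  0. ] turn [-0.    0.01  0.35] F [ 0.2 -0.1  0.2] w 43.5 q [-25.6  34.1  21.5  97.9 -15.4  50.6   8.7]
```

```bash
python3 -m crank '[[[-0.0015,0.003,0,0,0,0.2,0],[0,0,0,0,0,0,0],[0,0,0,0,0,0,0]]]' 25
python3 - <<'E'
from h import *
togo([.6542,.0806,.109],Rdown(6.4,0))
E
```

```text
clock: 10.02
tcp_pos: [0.6574, 0.0807, 0.1123]
tool_rot: [[0.994, 0.007, -0.111], [0.111, 0.001, 0.994], [0.007, -1.0, 0.0]]
contact_force: [0.1, -0.3, 0.0]
width: 0.0433
clock 10.02 tcp [657.4  80.7 112.3] shift mm [-3.2  3.3  0.3] turn [-0.01 -0.01  0.38] F [ 0.1 -0.3  0. ] w 43.3 q [-25.6  34.1  21.5  97.9 -15.5  50.5   8.8]
```

```bash
python3 -m crank '[[[-0.003,0.003,0,0,0,0.3,0],[0,0,0,0,0,0,0],[0,0,0,0,0,0,0]]]' 25
python3 - <<'E'
from h import *
togo([.6542,.0806,.109],Rdown(6.4,0))
E
```

```text
clock: 10.27
tcp_pos: [0.6538, 0.0804, 0.1086]
tool_rot: [[0.994, 0.0, -0.111], [0.111, 0.0, 0.994], [0.0, -1.0, 0.0]]
contact_force: [-0.3, -0.1, -0.3]
width: 0.0433
clock 10.27 tcp [653.8  80.4 108.6] shift mm [ 0.5 -0.4  0.2] turn [-0.01  0.    0.  ] F [-0.3 -0.1 -0.3] w 43.3 q [-25.6  34.2  21.5  98.3 -15.5  50.4   8.8]
```

```bash
python3 -m crank '[[[0,0,0,0,0,0,1],[0,0,0,0,0,0,1],[0,0,0,0,0,0,1],[0,0,0,0,0,0,1],[0,0,0,0,0,0,1],[0,0,0,0,0,0,1],[0,0,0,0,0,0,1]]]' 35
python3 - <<'E'
from h import *
togo([.6542,.0806,.109],Rdown(6.4,0))
E
```

```text
clock: 10.85
tcp_pos: [0.6539, 0.0804, 0.1084]
tool_rot: [[0.994, 0.0, -0.111], [0.111, 0.0, 0.994], [0.0, -1.0, 0.0]]
contact_force: [0.8, -0.9, -0.1]
width: 0.0098
clock 10.85 tcp [653.9  80.4 108.4] shift mm [ 0.4 -0.6  0.2] turn [-0. -0.  0.] F [ 0.8 -0.9 -0.1] w 9.8 q [-25.6  34.3  21.5  98.3 -15.5  50.4   8.8]
```

```bash
python3 -m crank '[[[0,-0.008,0,0,0,0,1],[0,-0.015,0,0,0,0,1],[0,-0.02,0,0,0,0,1],[0,-0.025,0,0,0,0,1],[0,-0.025,0,0,0,0,1],[0,-0.025,0,0,0,0,1],[0,-0.025,0,0,0,0,1],[0,-0.02,0,0,0,0,1]]]' 35
cat >> h.py <<'E'
def tri(obs):
    A=np.zeros((3,3));b=np.zeros(3);rs=[]
    for t,u,v,*f in obs:
        L=load(t);d=ray(L,u,v,bool(f));d/=np.linalg.norm(d);M=np.eye(3)-np.outer(d,d);A+=M;b+=M@L['p'];rs.append((M,L['p']))
    X=np.linalg.solve(A,b); return X*1000,[round(float(np.linalg.norm(M@(X-p))*1000),2) for M,p in rs]
def camR(phi,dep=20):
    f,e=np.radians([phi,dep]); x=np.array([np.cos(e)*np.cos(f),np.cos(e)*np.sin(f),-np.sin(e)]); y=np.array([-np.sin(f),np.cos(f),0]); return np.c_[x,y,np.cross(x,y)]
E
python3 - <<'E'
from h import *
togo([.654,.0806,.26],Rdown(6.4,0))
for n in ['scene','side','wrist']: snap(n,n+'7')
X,e=tri([('scene0',198.7,158.6),('side0',305.8,140.0)]);print('lens',X,e)
# back of barrel: scene z5 near (515,250),(440,410) ; mid ; side circle at head ~ (236,362)/10
Y,e=tri([('scene0',130+478/9,115+330/9),('side0',285+23.6,95+35.5)]);print('barrel back',Y,e); d=X-Y;d/=np.linalg.norm(d);print(np.linalg.norm(X-Y),np.degrees([np.arctan2(d[1],d[0]),np.arcsin(-d[2])]))
# head top corners, scene z5
c={'bl':(245,50),'fl':(523,185),'fr':(425,332),'br':(135,205)}
s={'bl':(220,70),'fl':(150,257),'fr':(343,280),'br':(402,90)}
# scene: image right = +y ; side: left = +x
m={'bl':'br','fl':'fr','fr':'fl','br':'bl'}
T={}
for k in c:
    T[k],e=tri([('scene0',130+c[k][0]/9,115+c[k][1]/9),('side0',285+s[m[k]][0]/10,95+s[m[k]][1]/10)]);print(k,T[k],e)
for a,b in [('bl','fl'),('br','fr'),('bl','br'),('fl','fr')]:
    d=T[b]-T[a];n=np.linalg.norm(d);print(a,b,n,np.degrees([np.arctan2(d[1],d[0]),np.arcsin(-d[2]/n)]))
E
```

```text
clock: 11.52
tcp_pos: [0.6541, 0.0801, 0.2742]
tool_rot: [[0.994, 0.002, -0.111], [0.111, 0.0, 0.994], [0.002, -1.0, 0.0]]
contact_force: [0.8, 0.4, 0.1]
width: 0.0095
clock 11.52 tcp [654.1  80.1 274.2] shift mm [-0.1 14.2  0.5] turn [-0.01 -0.02  0.12] F [0.8 0.4 0.1] w 9.5 q [-28.   25.1  24.8  89.5 -11.1  67.8   5.3]
lens [ 533.23843846 -288.79463233  227.5147247 ] [0.77, 0.77]
barrel back [ 528.03263259 -319.33855762  237.84716937] [0.04, 0.04]
32.661769701992675 [80.3276381  18.44213497]
bl [ 493.11910436 -370.10644114  284.03322807] [0.47, 0.47]
fl [ 504.75754609 -310.62709373  261.33354456] [0.91, 0.91]
fr [ 549.74050334 -321.79017441  259.88506607] [0.65, 0.65]
br [ 537.6617539  -382.75965294  280.87515161] [1.61, 1.61]
bl fl 64.71878958915647 [78.92870441 20.53278698]
br fr 65.60302730071834 [78.79415152 18.66026706]
bl br 46.412550496169054 [-15.85823552   3.90162507]
fl fr 46.370021594683266 [-13.93710978   1.79006186]
```

View pics/scene7.png

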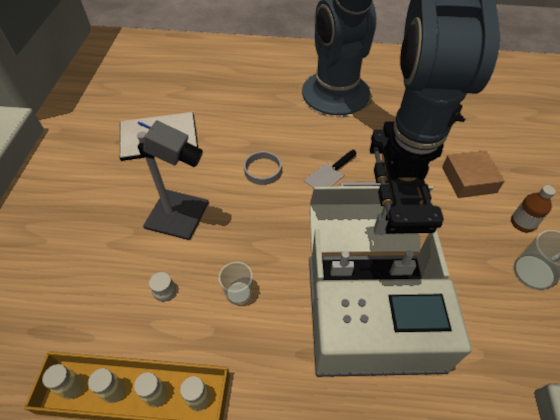

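View pics/wrist7.png

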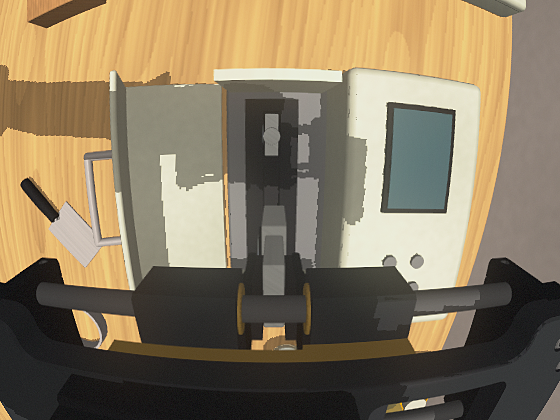

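```bash
cat > tgt.py <<'E'
from h import *
lens=np.array([.5332,-.2888,.2275]); phi=78.7
WT=np.array([-.009,.0475,0.])
def target(dist=.09,lens=lens,phi=phi,WT=WT,dep=20):
    C=camR(phi,dep); R=np.c_[C[:,0],-C[:,2],C[:,1]]
    f=lens+dist*C[:,0]; return f-R@WT,R
E
python3 - <<'E'
from tgt import *
for d in (.15,.09):
    p,R=target(d); print(d,p*1000); togo(p,R)
E
```

```text
0.15 [ 565.65986678 -126.35423562  217.7541967 ]
clock 11.67 tcp [654.6  80.2 273.6] shift mm [-111.6   55.3 -195.4] turn [-12.5  -71.56  17.47] F [-0.7  0.6 -0.4] w 9.3 q [-28.   25.1  24.8  89.5 -11.1  67.6   5.3]
0.09 [ 554.61211803 -181.64281712  238.2754053 ]
clock 11.67 tcp [654.6  80.2 273.6] shift mm [-128.6   34.7 -249.1] turn [-12.5  -71.56  17.47] F [-0.7  0.6 -0.4] w 9.3 q [-28.   25.1  24.8  89.5 -11.1  67.6   5.3]
```

```bash
python3 -m crank '[[[-0.010,0.002,-0.015,0,0,0,1],[-0.016,0.003,-0.028,0,0,0,1],[-0.016,0.003,-0.028,0,0,0,1],[-0.016,0.003,-0.028,0,0,0,1],[-0.016,0.003,-0.028,0,0,0,1],[-0.016,0.003,-0.028,0,0,0,1],[-0.016,0.003,-0.028,0,0,0,1],[-0.006,0,-0.012,0,0,0,1]]]' 35
python3 - <<'E'
from tgt import *
p,R=target(.15); togo(p,R)
E
```

```text
clock: 12.33
tcp_pos: [0.5605, -0.1308, 0.2497]
tool_rot: [[0.994, -0.005, -0.105], [0.105, -0.002, 0.994], [-0.005, -1.0, -0.001]]
contact_force: [-1.2, -0.8, -0.5]
width: 0.0099
clock 12.33 tcp [ 560.5 -130.8  249.7] shift mm [ 5.8 31.9  3.9] turn [-12.8  -71.85  16.95] F [-1.2 -0.8 -0.5] w 9.9 q [-13.6  18.5  28.7 102.6  -9.8  61.7  24.6]
```

```bash
python3 -m crank '[[[0,0,0,-1.16,-6.5,1.54,1],[0,0,0,-1.16,-6.5,1.54,1],[0,0,0,-1.16,-6.5,1.54,1],[0,0,0,-1.16,-6.5,1.54,1],[0,0,0,-1.16,-6.5,1.54,1],[0,0,0,-1.16,-6.5,1.54,1],[0,0,0,-1.16,-6.5,1.54,1],[0,0,0,-1.16,-6.5,1.54,1]]]' 35
python3 - <<'E'
from tgt import *
p,R=target(.15); togo(p,R)
E
```

```text
clock: 13.0
tcp_pos: [0.5641, -0.1251, 0.2501]
tool_rot: [[0.502, -0.092, -0.86], [0.827, -0.242, 0.508], [-0.255, -0.966, -0.046]]
contact_force: [-0.1, -0.7, -0.8]
width: 0.0093
clock 13.0 tcp [ 564.1 -125.1  250.1] shift mm [ 8.  31.4 -0.5] turn [ -3.29 -19.17   4.74] F [-0.1 -0.7 -0.8] w 9.3 q [-14.9  19.9  20.9 100.7   8.2  64.9  60.4]
```

```bash
python3 -m crank '[[[0.002,0.01,0,-1.1,-6.4,1.54,1],[0.003,0.01,0,-1.1,-6.4,1.54,1],[0.003,0.011,0,-1.1,-6.4,1.54,1],[0,0,0,0,0,0,1],[0,0,0,0,0,0,1],[0,0,0,0,0,0,1]]]' 35
python3 - <<'E'
from tgt import *
p,R=target(.15); togo(p,R)
for n in ['scene','side','wrist']: snap(n,n+'8')
E
```

```text
clock: 13.5
tcp_pos: [0.565, -0.1276, 0.2196]
tool_rot: [[0.193, -0.065, -0.979], [0.921, -0.332, 0.204], [-0.339, -0.941, -0.004]]
contact_force: [0.8, 0.1, -0.3]
width: 0.01
clock 13.5 tcp [ 565.  -127.6  219.6] shift mm [ 1.8  1.3 -0.4] turn [ 0.07 -0.53  0.21] F [ 0.8  0.1 -0.3] w 10.0 q [-15.3  21.2  18.2 104.1  15.1  59.8  72.1]
```

View pics/scene8.png

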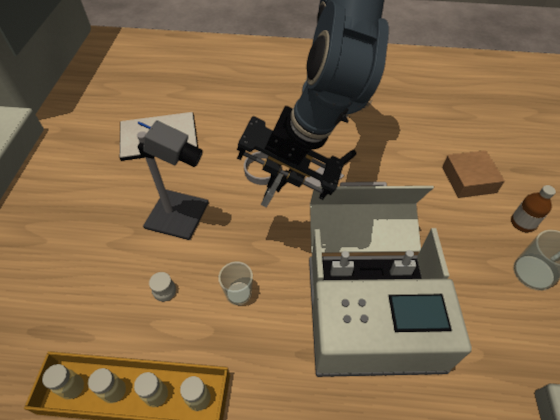

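View pics/side8.png

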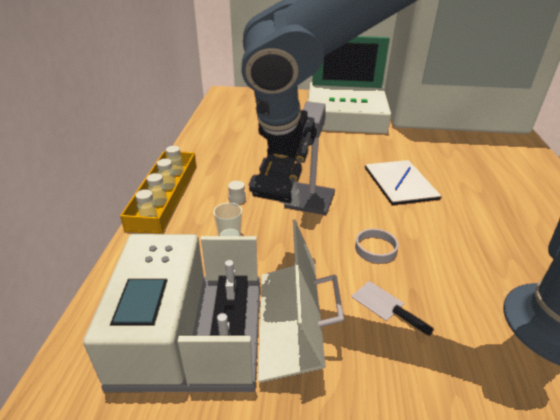

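View pics/wrist8.png

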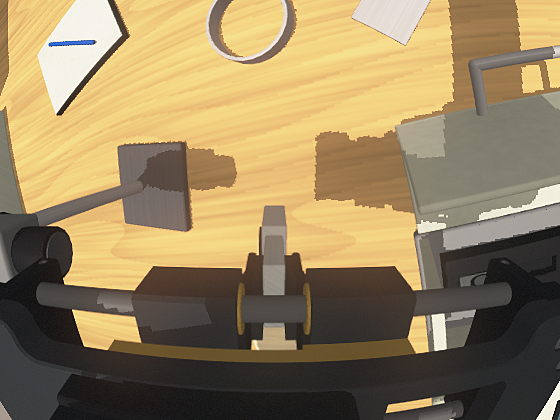

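```bash
python3 - <<'E'
from h import *
im=cv2.imread('pics/wrist8.png'); cv2.imwrite('pics/z11.png',cv2.resize(im[130:290,0:210],None,fx=3.6,fy=3.6,interpolation=2))
im=cv2.imread('pics/scene8.png'); cv2.imwrite('pics/z12.png',cv2.resize(im[110:220,140:340],None,fx=4,fy=4,interpolation=2))
E
```

```text
(no output)
```

View pics/z11.png

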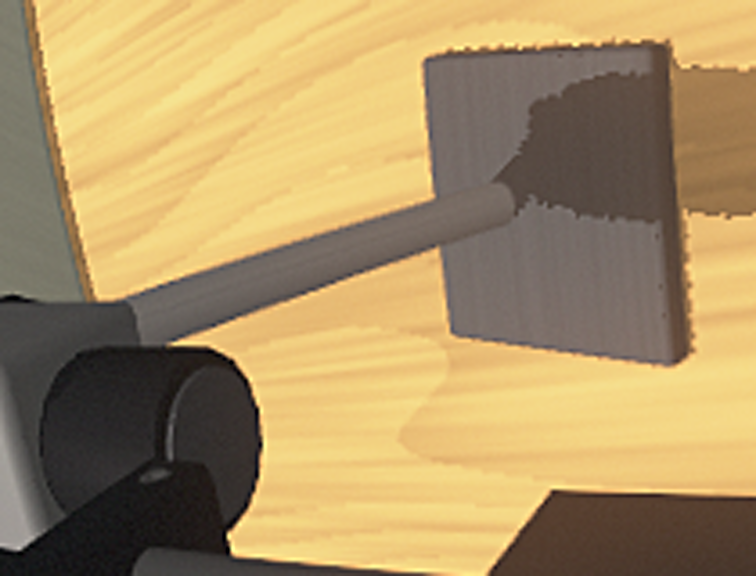

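View pics/z12.png

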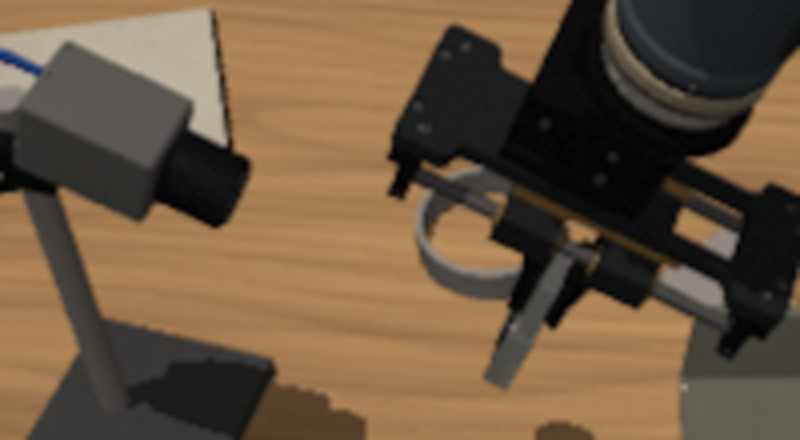

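```bash
python3 - <<'E'
from tgt import *
L=load('wrist8')
w=('wrist8',213/3.6,130+448/3.6,1)
for o in [[w,('scene0',198.7,158.6)],[w,('side0',305.8,140.)],[w,('scene0',198.7,158.6),('side0',305.8,140.)]]: print(tri(o))
print('depth',pt(L,213/3.6,130+448/3.6,True)*1000,pt(L,50,240,True)*1000)
# plane fit of lens face by depth
for z in (.008,.012):
  q=np.array([plane(L,u/3.6,130+v/3.6,z,True)*1000 for u,v in [(425,60),(652,45),(670,362),(453,333)]])
  print(q, q.mean(0),np.linalg.norm(q-np.roll(q,1,0),axis=1));d=np.roll(q,-1,0)-q; print(np.degrees(np.arctan2(d[:,1],d[:,0])))
print([pt(L,u/3.6,130+v/3.6,True)*1000 for u,v in [(500,300),(600,300)]])
E
```

```text
(array([ 536.01260796, -287.92404327,  230.93256531]), [1.12, 1.12])
(array([ 532.78810781, -275.15529574,  236.9565264 ]), [1.73, 1.73])
(array([ 534.51261611, -288.27230659,  229.58487275]), [2.18, 1.24, 2.04])
depth [ 535.41312548 -288.63632577  231.59796884] [ 522.23578112 -282.52629027  238.59664237]
[[ 446.81636493 -432.81337796    8.        ]
 [ 468.48513382 -315.50482536    8.        ]
 [ 584.80261345 -340.992263      8.        ]
 [ 562.28099267 -456.66390324    8.        ]] [ 515.59627622 -386.49359239    8.        ] [117.90219598 119.29305118 119.07714116 117.84375995]
[  79.53451509  -12.35929426 -101.01781719  168.32905127]
[[ 447.38632952 -428.54778939   12.        ]
 [ 468.8029456  -312.60432041   12.        ]
 [ 583.76687442 -337.79516856   12.        ]
 [ 561.50733082 -452.12077343   12.        ]] [ 515.36587009 -382.76701295   12.        ] [116.53020431 117.90487456 117.69147701 116.47244828]
[  79.53451509  -12.35929426 -101.01781719  168.32905127]
[array([ 550.32027144, -415.88680355,   13.8775117 ]), array([ 556.27200634, -362.03015862,   14.11217364])]
```

```bash
sed -i 's/^lens=.*/lens=np.array([.5345,-.2884,.2298]); phi=78.6/' tgt.py; python3 - <<'E'
from tgt import *
p,R=target(.09); togo(p,R)
E
```

```text
clock 13.65 tcp [ 565.3 -127.9  220.1] shift mm [-57.8  -0.9  -2. ] turn [ 0.17 -0.42  0.21] F [-0.6  0.7 -1.1] w 9.9 q [-15.2  21.1  18.2 104.1  15.2  59.8  72.1]
```

```bash
python3 -m crank '[[[-0.008,0,0,0,-0.2,0.1,1],[-0.01,0,-0.001,0,-0.2,0.1,1],[-0.01,0,-0.001,0,0,0,1],[-0.01,0,0,0,0,0,1],[-0.01,-0.001,0,0,0,0,1],[-0.006,0,0,0,0,0,1],[-0.004,0,0,0,0,0,1],[0,0,0,0,0,0,1]]]' 35
python3 - <<'E'
from tgt import *
p,R=target(.09); togo(p,R)
E
python3 -m crank '[[[0,0,0,0,0,0,1],[0,0,0,0,0,0,1],[0,0,0,0,0,0,1],[0,0,0,0,0,0,1]]]' 35
python3 - <<'E'
from tgt import *
p,R=target(.09); togo(p,R)
for n in ['scene','side','wrist']: snap(n,n+'9')
im=cv2.imread('pics/wrist9.png'); cv2.imwrite('pics/z13.png',cv2.resize(im[130:290,50:320],None,fx=2.9,fy=2.9,interpolation=2))
im=cv2.imread('pics/scene9.png'); cv2.imwrite('pics/z14.png',cv2.resize(im[120:220,130:290],None,fx=5,fy=5,interpolation=2))
im=cv2.imread('pics/side9.png'); cv2.imwrite('pics/z15.png',cv2.resize(im[90:220,240:360],None,fx=4.5,fy=4.5,interpolation=2))
E
```

```text
clock: 14.32
tcp_pos: [0.5558, -0.1823, 0.2407]
tool_rot: [[0.186, -0.066, -0.98], [0.921, -0.336, 0.197], [-0.342, -0.94, -0.002]]
contact_force: [0.8, -0.1, 0.1]
width: 0.0097
clock 14.32 tcp [ 555.8 -182.3  240.7] shift mm [ 1.  -0.3 -0.1] turn [ 0.12 -0.   -0.02] F [ 0.8 -0.1  0.1] w 9.7 q [-11.1  19.6  19.5 103.4  15.6  60.2  78. ]
clock: 14.65
tcp_pos: [0.5562, -0.1803, 0.2399]
tool_rot: [[0.183, -0.066, -0.981], [0.922, -0.336, 0.194], [-0.342, -0.94, -0.001]]
contact_force: [0.6, -0.7, -1.2]
width: 0.0097
clock 14.65 tcp [ 556.2 -180.3  239.9] shift mm [-1.2 -0.3 -0.1] turn [ 0.12  0.18 -0.  ] F [ 0.6 -0.7 -1.2] w 9.7 q [-11.2  19.7  19.5 103.4  15.6  60.2  78. ]
```

View pics/z13.png

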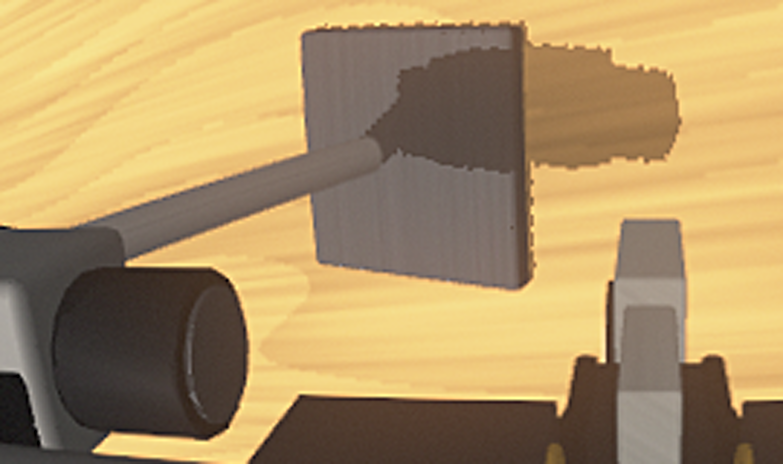

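View pics/z14.png

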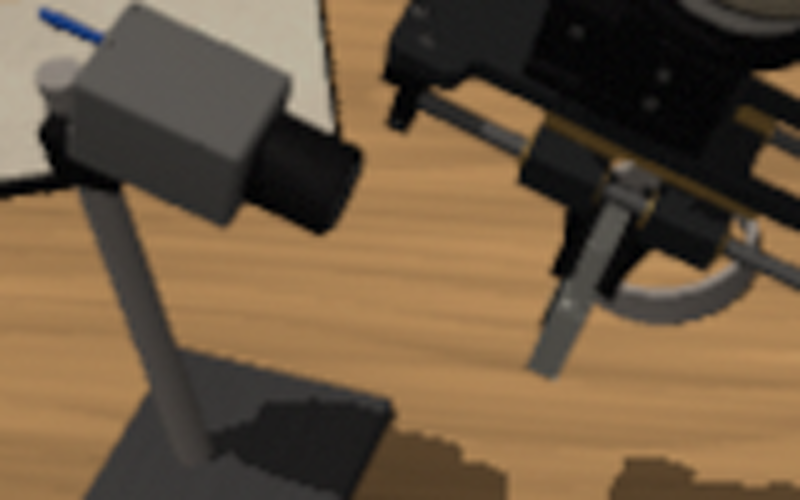

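View pics/z15.png

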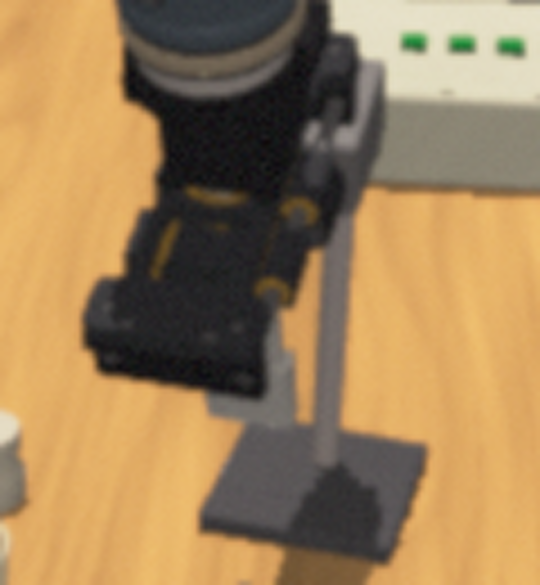

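```bash
cat > chk.py <<'E'
from tgt import *
def proj(L,P,fish):
    d=L['R'].T@(np.array(P)-L['p']); K=L['mtx']; x,y,z=d[0],-d[1],-d[2]
    if fish:
        r=np.hypot(x,y);t=np.arctan2(r,z); return K[0,0]*x/r*t+K[0,2],K[1,1]*y/r*t+K[1,2]
    return K[0,0]*x/z+K[0,2],K[1,1]*y/z+K[1,2]
E
python3 - <<'E'
from chk import *
L=load('wrist9')
w=('wrist9',50+217/2.9,130+352/2.9,1)
for o in [[w,('scene0',198.7,158.6)],[w,('scene0',198.7,158.6),('side0',305.8,140.)],[w,('scene0',198.7,158.6),('wrist8',213/3.6,130+448/3.6,1)]]: print(tri(o))
for u,v in [(205,352),(217,352),(230,352),(217,300),(217,400)]: print('depth',pt(L,50+u/2.9,130+v/2.9,True)*1000)
s=read_state();R=s['tool_rot'];p=s['tcp_pos']
for nm,t in [('shoulder-',(-7,29.5,22)),('shoulder+',(7,29.5,22)),('bot-',(-7,75.5,22)),('bot+',(7,75.5,22)),('griptop-',(-5,-10.5,17)),('grip bottom-',(-5,29.5,17)),('grip bottom+',(5,29.5,17))]:
    P=p+R@np.array(t)/1000; a=proj(L,P,True); b=proj(load('scene9'),P,False); print(nm,'z13',np.round([(a[0]-50)*2.9,(a[1]-130)*2.9]),'z14',np.round([(b[0]-130)*5,(b[1]-120)*5]))
for t in [(-7,75.5,-22),(7,75.5,-22),(7,29.5,-22)]:
    P=p+R@np.array(t)/1000;b=proj(load('scene9'),P,False); c=proj(load('side9'),P,False);print(t,'z14',np.round([(b[0]-130)*5,(b[1]-120)*5]),'z15',np.round([(c[0]-240)*4.5,(c[1]-90)*4.5]))
E
```

```text
(array([ 535.01541849, -288.59803078,  229.73544609]), [1.22, 1.22])
(array([ 533.99308093, -288.87894617,  228.78728792]), [1.75, 1.26, 1.37])
(array([ 535.31141473, -288.4721986 ,  230.64268719]), [1.08, 1.59, 0.93])
depth [ 531.75369714 -284.16352003  238.26420361]
depth [ 533.52407483 -285.9571972   233.33906989]
depth [ 536.09740115 -289.93916976  226.09192364]
depth [ 522.63995503 -286.42108278  228.48892939]
depth [ 543.87202368 -286.95807435  236.8414342 ]
shoulder- z13 [618. 290.] z14 [584. 227.]
shoulder+ z13 [691. 290.] z14 [616. 242.]
bot- z13 [624. 227.] z14 [555. 288.]
bot+ z13 [683. 227.] z14 [586. 303.]
griptop- z13 [623. 406.] z14 [612. 179.]
grip bottom- z13 [628. 314.] z14 [585. 237.]
grip bottom+ z13 [680. 314.] z14 [607. 248.]
(-7, 75.5, -22) z14 [519. 366.] z15 [207. 388.]
(7, 75.5, -22) z14 [550. 381.] z15 [200. 409.]
(7, 29.5, -22) z14 [580. 321.] z15 [192. 350.]
```

```bash
python3 - <<'E'
from chk import *
X=np.array([.5346,-.2886,.2296])
for t,o,f in [('scene0',(198.7,158.6),0),('side0',(305.8,140.),0),('wrist9',(50+217/2.9,130+352/2.9),1),('wrist8',(213/3.6,130+448/3.6),1)]:
    print(t,'obs-pred px',np.round(np.array(o)-proj(load(t),X,f),2))
s=read_state();R=s['tool_rot'];p=s['tcp_pos'];print(p)
for n,k,o in [('scene9',5,(130,120)),('side9',4.5,(240,90)),('wrist9',2.9,(50,130))]:
  for t in [(7,75.5,22),(7,75.5,-22),(-7,75.5,-22)]:
    a=np.array(proj(load(n),p+R@np.array(t)/1000,n[0]=='w')); b=[np.round(np.array(proj(load(n),p+R@(np.array(t)+e)/1000,n[0]=='w'))-a,2) for e in np.eye(3)*2]
    print(n,t,a,np.round((a-o)*k),'per 2mm tool xyz',b)
im=cv2.imread('pics/scene9.png'); cv2.imwrite('pics/z16.png',cv2.resize(im[150:205,225:270],None,fx=12,fy=10.9,interpolation=cv2.INTER_CUBIC))
im=cv2.imread('pics/side9.png'); cv2.imwrite('pics/z17.png',cv2.resize(im[150:190,275:315],None,fx=14,fy=14,interpolation=cv2.INTER_CUBIC))
im=cv2.imread('pics/wrist9.png'); cv2.imwrite('pics/z18.png',cv2.resize(im[195:285,235:310],None,fx=6.5,fy=6.5,interpolation=cv2.INTER_CUBIC))
E
```

```text
scene0 obs-pred px [0.34 0.59]
side0 obs-pred px [0.77 0.55]
wrist9 obs-pred px [-1.69  0.33]
wrist8 obs-pred px [-1.72  1.98]
[ 0.55617198 -0.18064247  0.24004183]
scene9 (7, 75.5, 22) [247.14164273 180.53973953] [586. 303.] per 2mm tool xyz [array([0.86, 0.41]), array([-0.25,  0.51]), array([ 0.31, -0.69])]
scene9 (7, 75.5, -22) [240.05939402 196.18734616] [550. 381.] per 2mm tool xyz [array([0.89, 0.41]), array([-0.24,  0.49]), array([ 0.33, -0.73])]
scene9 (-7, 75.5, -22) [233.80525887 193.29228357] [519. 366.] per 2mm tool xyz [array([0.9 , 0.41]), array([-0.23,  0.5 ]), array([ 0.34, -0.73])]
side9 (7, 75.5, 22) [303.39580005 184.19093124] [285. 424.] per 2mm tool xyz [array([-0.22,  0.7 ]), array([0.04, 0.55]), array([0.87, 0.15])]
side9 (7, 75.5, -22) [284.4140943 180.9701879] [200. 409.] per 2mm tool xyz [array([-0.24,  0.69]), array([0.07, 0.55]), array([0.85, 0.14])]
side9 (-7, 75.5, -22) [286.07056205 176.21177262] [207. 388.] per 2mm tool xyz [array([-0.24,  0.68]), array([0.07, 0.56]), array([0.85, 0.14])]
wrist9 (7, 75.5, 22) [285.48031637 208.16687522] [683. 227.] per 2mm tool xyz [array([2.91, 0.  ]), array([-0.1 , -0.75]), array([ 0.03, -2.82])]
wrist9 (7, 75.5, -22) [284.73297985 266.44639565] [681. 396.] per 2mm tool xyz [array([ 2.74, -0.01]), array([-0.09, -1.16]), array([ 0.04, -2.48])]
wrist9 (-7, 75.5, -22) [265.56077128 266.44520291] [625. 396.] per 2mm tool xyz [array([2.74, 0.01]), array([ 0.06, -1.16]), array([-0.02, -2.48])]
```

View pics/z16.png

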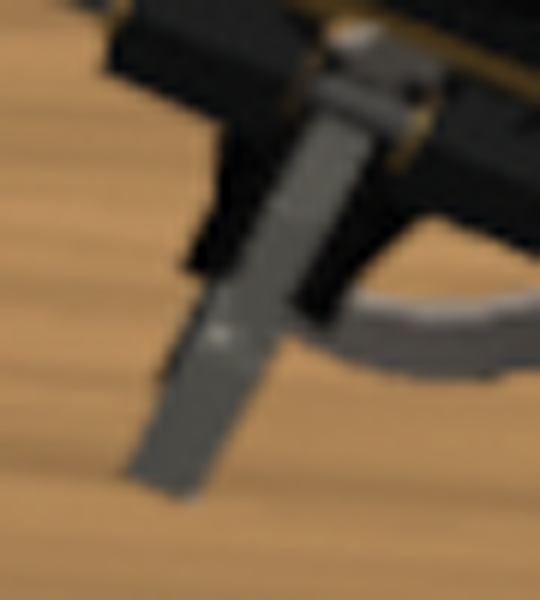

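View pics/z17.png

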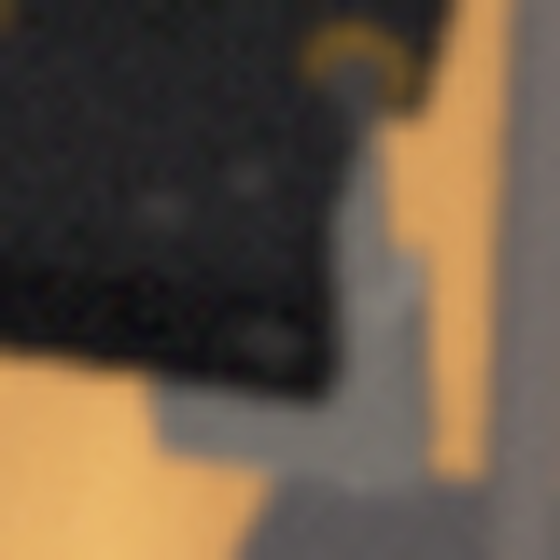

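View pics/z18.png

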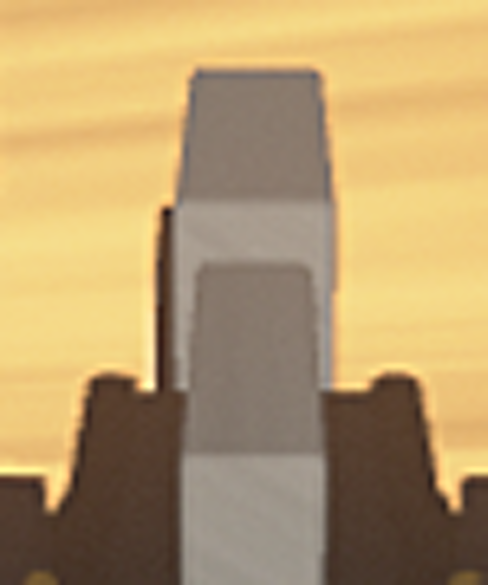

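```bash
cat > fit.py <<'E'
from chk import *
def run(lensobs,holdobs,R,p,dprior=(0,0,.8),dsig=(.7,1.5,1.2),camsig=1.5):
    cams=['scene','side','wrist']
    def off(L,x,n):
        i=cams.index(n); D={k:L[k] for k in ('mtx','p','R')}; o=x[6+3*i:9+3*i]/1000
        D['p']=L['p']+(L['R']@o if n=='wrist' else o); return D
    LL={t:{k:load(t)[k] for k in ('mtx','p','R')} for t in set([o[0] for o in lensobs+holdobs])}
    nm=lambda t:t.rstrip('0123456789ab')
    def f(x):
        r=[]
        for t,u,v in lensobs:
            a=proj(off(LL[t],x,nm(t)),lens+x[:3]/1000,nm(t)=='wrist'); r+=[(a[0]-u)/.6,(a[1]-v)/.6]
        for t,c,u,v in holdobs:
            a=proj(off(LL[t],x,nm(t)),p+R@(np.array(c)+x[3:6])/1000,nm(t)=='wrist'); r+=[(a[0]-u)/.6,(a[1]-v)/.6]
        return np.concatenate([r,(x[3:6]-dprior)/np.array(dsig),x[6:]/camsig])
    from scipy.optimize import least_squares
    s=least_squares(f,np.zeros(15)); cov=np.linalg.inv(s.jac.T@s.jac)
    J=np.zeros((3,15));J[:,:3]=-R.T;J[:,3:6]=np.eye(3)
    print('lens',np.round(lens*1000+s.x[:3],1),'holder off',np.round(s.x[3:6],2),'cam',np.round(s.x[6:],2),'cost',round(s.cost,1),'n',len(s.fun)); print('sig rel',np.sqrt(np.diag(J@cov@J.T)),'res px',np.round(s.fun[:2*(len(lensobs)+len(holdobs))]*.6,1))
    return s.x
E
python3 - <<'E'
from fit import *
s=read_state()
lo=[('scene0',198.7,158.6),('side0',305.8,140.),('wrist9',50+217/2.9,130+352/2.9),('wrist8',213/3.6,130+448/3.6)]
ho=[('wrist9',(-7,75.5,22),264.5,205.8),('wrist9',(7,75.5,22),284.4,205.8),('wrist9',(-7,29.5,22),262.1,225.8),('wrist9',(7,29.5,22),286.2,225.8),
('side9',(7,75.5,-22),286.8,182.5),('side9',(7,75.5,22),305.7,185.0),('scene9',(-7,75.5,-22),235.7,193.6),('scene9',(7,75.5,-22),240.7,195.9)]
x=run(lo,ho,s['tool_rot'],s['tcp_pos'])
run(lo,ho,s['tool_rot'],s['tcp_pos'],camsig=3)
E
```

```text
lens [ 535.  -289.3  230. ] holder off [0.21 1.2  2.06] cam [-0.34 -1.5   0.67  2.33 -0.42  1.01  0.93  0.32  0.24] cost 10.8 n 36
sig rel [0.8765435  1.32272442 0.56026945] res px [ 0.  -0.2  0.1 -0.3 -0.2  0.8  0.4 -0.9 -0.4 -0.5 -0.  -0.5 -0.4  0.4
  0.8  0.4 -0.5 -0.4 -0.4  0.3 -0.9 -0.3  0.4  0.3]
lens [ 535.7 -289.5  230.6] holder off [0.08 0.69 1.43] cam [-0.17 -1.97  0.84  3.38 -0.51  1.78  0.81 -0.44  0.83] cost 8.4 n 36
sig rel [0.93865589 1.3700238  0.56692956] res px [ 0.1 -0.2  0.2 -0.3 -0.2  0.9  0.4 -0.9 -0.4 -0.5 -0.  -0.5 -0.4  0.4
  0.8  0.4 -0.3 -0.3 -0.2  0.4 -0.7 -0.2  0.5  0.3]
```

```bash
sed -i 's/^lens=.*/lens=np.array([.5350,-.2893,.2300]); phi=78.6/; s/^WT=.*/WT=np.array([-.0088,.0484,.0018])/' tgt.py; python3 - <<'E'
from tgt import *
p,R=target(.09); togo(p,R)
E
```

```text
clock 14.8 tcp [ 556.2 -180.6  240. ] shift mm [-1.8 -1.1 -2.5] turn [ 0.12  0.15 -0.01] F [ 0.5  0.  -0.9] w 9.8 q [-11.2  19.7  19.5 103.4  15.6  60.2  78. ]
```

```bash
python3 -m crank '[[[-0.0018,-0.001,-0.0025,0,0,0,1],[0,0,0,0,0,0,1],[0,0,0,0,0,0,1],[0,0,0,0,0,0,1]]]' 35
python3 - <<'E'
from tgt import *
p,R=target(.09); togo(p,R)
for n in ['scene','side','wrist']: snap(n,n+'10')
im=cv2.imread('pics/scene10.png'); cv2.imwrite('pics/z19.png',cv2.resize(im[150:205,225:270],None,fx=12,fy=10.9,interpolation=cv2.INTER_CUBIC))
im=cv2.imread('pics/wrist10.png'); cv2.imwrite('pics/z20.png',cv2.resize(im[130:290,50:320],None,fx=2.9,fy=2.9,interpolation=2))
E
```

```text
clock: 15.13
tcp_pos: [0.5583, -0.1828, 0.2418]
tool_rot: [[0.184, -0.066, -0.981], [0.921, -0.336, 0.195], [-0.342, -0.94, -0.001]]
contact_force: [0.4, -0.9, -0.7]
width: 0.0097
clock 15.13 tcp [ 558.3 -182.8  241.8] shift mm [ 0.4 -0.1  0. ] turn [ 0.12  0.1  -0.01] F [ 0.4 -0.9 -0.7] w 9.7 q [-11.   19.8  19.5 103.   15.5  60.4  78.3]
```

View pics/z20.png

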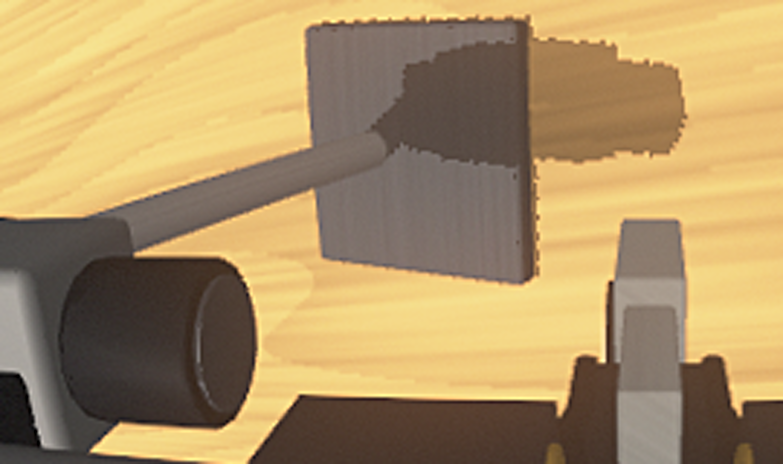

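View pics/scene10.png

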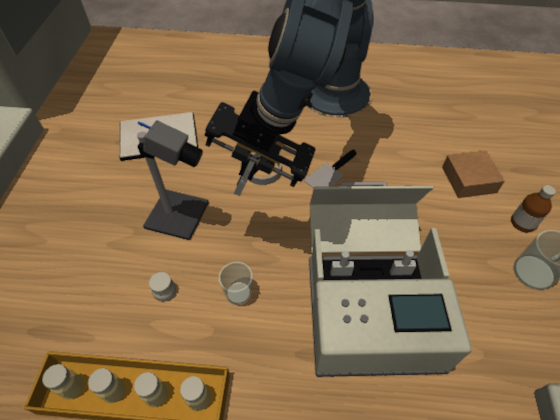

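```bash
python3 - <<'E'
from h import *
im=cv2.imread('pics/wrist10.png'); im=cv2.convertScaleAbs(im,alpha=1.8,beta=20); cv2.imwrite('pics/z21.png',cv2.resize(im[205:285,50:150],None,fx=7,fy=7,interpolation=cv2.INTER_CUBIC))
E
```

```text
(no output)
```

View pics/z21.png

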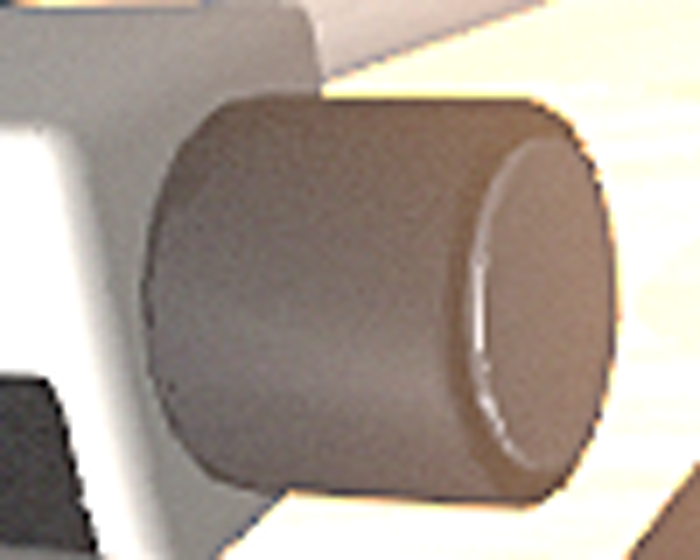

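```bash
python3 - <<'E'
from fit import *
L=load('wrist10')
g=lambda u,v: ray(L,50+u/7,205+v/7,True)
n1=np.cross(g(330,97),g(510,97));n2=np.cross(g(290,490),g(510,504))
a=np.cross(n1,n2);a/=np.linalg.norm(a); a*=np.sign(a[1]); print('barrel axis az,dep',np.degrees([np.arctan2(a[1],a[0]),np.arcsin(-a[2])]))
s=read_state(); print('axis in tool',s['tool_rot'].T@a)
lo=[('scene0',198.7,158.6),('side0',305.8,140.),('wrist9',50+217/2.9,130+352/2.9),('wrist10',50+537/7,205+302/7)]
# holder wrist10, z20 vs z13: same pixels
ho=[('wrist10',(-7,75.5,22),264.5,205.8),('wrist10',(7,75.5,22),284.4,205.8),('wrist10',(-7,29.5,22),262.1,225.8),('wrist10',(7,29.5,22),286.2,225.8)]
run(lo,ho,s['tool_rot'],s['tcp_pos'])
im=cv2.imread('pics/side10.png'); cv2.imwrite('pics/z22.png',cv2.resize(im[150:190,275:315],None,fx=14,fy=14,interpolation=cv2.INTER_CUBIC))
E
```

```text
barrel axis az,dep [78.46518834 21.06126207]
axis in tool [ 0.99982297  0.01835262 -0.00414874]
lens [ 534.9 -289.1  230.2] holder off [0.13 1.51 1.45] cam [-0.45 -0.84  0.71  1.17 -0.46  0.97  1.02 -0.14  0.3 ] cost 5.7 n 28
sig rel [1.14295343 2.24057979 0.89799956] res px [-0.3 -0.3 -0.4 -0.4 -0.4  0.2  0.6 -0.3 -0.4 -0.4 -0.1 -0.4 -0.4  0.4
  0.7  0.4]
```

View pics/z22.png

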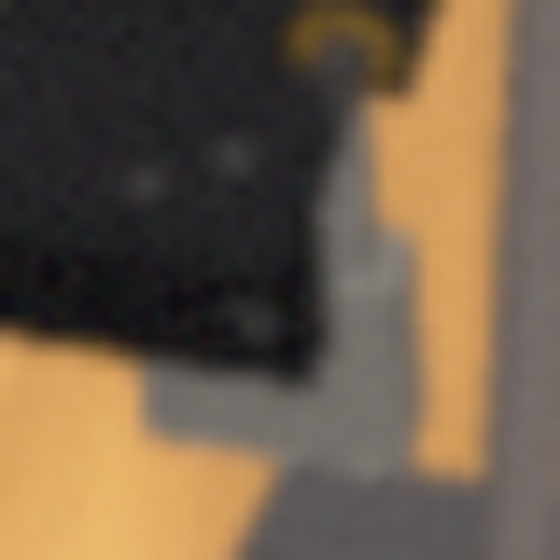

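View pics/z19.png

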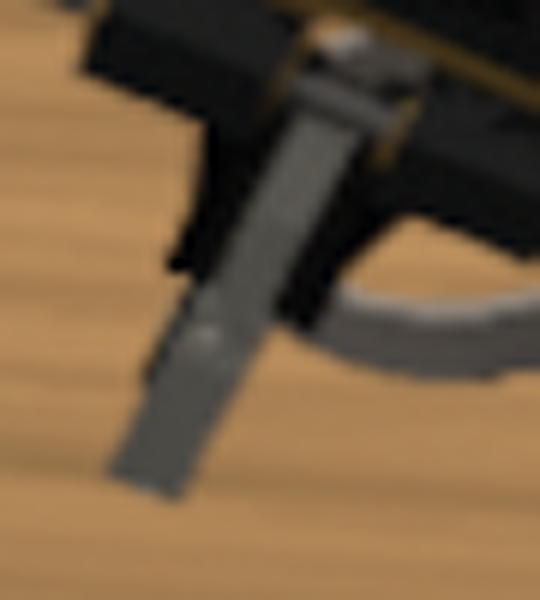

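```bash
python3 -m crank '[[[0,0,0,0,0,0,1],[0,0,0,0,0,0,1],[0,0,0,0,0,0,1],[0,0,0,0,0,0,1],[0,0,0,0,0,0,1],[0,0,0,0,0,0,1]]]' 35
python3 - <<'E'
from tgt import *
p,R=target(.09); togo(p,R); print(read_state()['qvel'])
print(close_job())
E
```

```text
clock: 15.78
tcp_pos: [0.5583, -0.1827, 0.2417]
tool_rot: [[0.184, -0.066, -0.981], [0.921, -0.336, 0.195], [-0.342, -0.94, -0.001]]
contact_force: [0.5, -0.3, -1.6]
width: 0.0097
clock 15.78 tcp [ 558.3 -182.7  241.7] shift mm [ 0.3 -0.1 -0. ] turn [ 0.12  0.12 -0.01] F [ 0.5 -0.3 -1.6] w 9.7 q [-11.   19.8  19.5 103.   15.5  60.4  78.3]
[ 0.04925217 -0.0752868   0.0616235  -0.0713444   0.17902212 -0.05520532
 -0.04371585]
the job is handed in; nothing more can be done
None
```

The flat-bar holder is held still in front of the inspection camera, the cover is open, and I handed the job in at about 15.8 s of the 54 s.

- **Cover:** I pulled it by its bar to about 0.74 rad, then pushed it from inside with closed fingers until the force rose to about 13 N, which suggests it reached its stop. Pictures afterwards show it fully down. I did not measure its final angle directly.
- **Holder:** The flat-bar one stood in the middle slot. I gripped it by its bar at 35 N, lifted it out and carried it to the camera. The two round-knobbed holders are still in their seats in the last overview picture, and nothing touched the camera or its stand.
- **Position:** At hand-in the tool was within about 0.3 mm and 0.2° of the computed pose, still, with only noise-level forces. The lens and holder positions behind that pose come from the three cameras and are good to roughly 1 mm across the lens axis and along it, and 1–2 mm in height.
- **Checks that disagreed slightly:**
    - The final wrist view put the lens axis at 78.5° azimuth and 21° below level. I used 78.6° and the stated 20°.
    - The cameras placed the holder 1.5–2 mm sideways and about 1–1.5 mm lower in the jaws than the grasp implied. I corrected for most of this.
    - I could not see the ringed front of the holder directly. That it faces the lens follows from how it stood in its slot and from the black ring edge on the lens side in the pictures.

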